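# Loosen two captive thumbscrews and lift the box cover off onto the pad

## Robot

A 7-joint arm with a two-finger parallel gripper is mounted at the origin on a cart in front of the work surface, level with it; the furniture and walls round the work are solid. World frame = base frame: x ahead of the robot, y to its left, z up, the work surface at z = 0. Lengths are in m, angles in rad, forces in N, time in s.
With the tool pointing down it reaches from about 0.425 to 0.925 m from the base axis. Payload 6.8 kg.
Tool frame: the origin (TCP) lies midway between the tips of the shut fingers; the grasp point (between the pads) lies 19 mm behind it; z points along the fingers, x is the direction in which the jaws open and shut, and the axes are right-handed (so a half turn about z gives the same grasp; the last joint's range is limited). The gripper opens to 85 mm and grips with 20 to 120 N. Pads are 22 mm wide; open, the fingers measure 114 mm over their backs; the gripper's body (76 mm by 85 mm) begins 54 mm behind the grasp point. The pads swing forward as they close: fully open they stand 13 mm farther back than shut.
Start: joints at [-1.457, 0.477, 0.022, 1.555, -0.011, 1.109, -0.083], TCP at [0.148, 0.658, 0.231] pointing down, gripper open.
Joint ranges: [-2.96, 2.96], [-0.34, 2.1], [-1.41, 1.46], [0.24, 2.44], [-1.37, 4.51], [0.17, 1.92], [-2.96, 2.96]. Speed limits (rad/s): [2.39, 2.39, 3.14, 3.14, 3.14, 3.14, 3.14].

## Interface

Orientations are given as a unit quaternion [w, x, y, z].
In Python, from station import bot, imaging, nets gives the robot as it stands. The module is installed in compiled form; this text tells all that it offers.
- The arm moves only by the tool apply_moves, never from a script. Its argument "moves" is text: rows parted by semicolons, each of 7 numbers parted by spaces: the gripper command: -1 is fully open, 1 is shut, values between are in proportion, then the shift along the tool's x, y, z normalised to -1 to 1, where 1 is 120 mm, then the turn, a rotation vector about the tool's x, y, z normalised to -1 to 1, where 1 is 4 degrees. In form: hand dx dy dz rx ry rz; .... A call has 1 to 12 rows; each row shifts and turns the commanded pose from where the row before left it, along the tool's axes as they then stand; what a row does not reach is not made up. A row lasts 1/12 s, in which the tool goes at most 41.7 mm and 7.16 degrees, less where a joint would pass 70% of its speed; a pose out of reach is approached as far as the arm can. A call with a number of a shift or a turn outside -1 to 1 is refused whole. A call with a gripper value outside its range is refused whole. The fingers move at their own pace and stop on an object; "force" is the grip in N (left out, the last holds). Time passes only in rows, so rows that do not move let the fingers close. It gives the time, the measured TCP pose, the force and the opening at its end, in the units of the state.
- bot.get_obs(): the state, without advancing time (a new reading comes with each control period).
- imaging.read_camera(name): name is "scene" or "side" or "wrist"; returns a dict with "image" (384x512x3 uint8, red, green, blue), "fx", "fy", "cx", "cy" (pixels), "dist_coeffs" ([k1, k2, p1, p2, k3] as OpenCV has them; the pictures are not rectified), "view" (4x4, takes a point from world to camera coordinates); the wrist camera has in their place "mount" (4x4, takes a point from camera to tool coordinates, whose origin is the TCP and whose axes are the tool frame's). Camera axes: x right, y down, z forward; pixel columns grow to the right and rows downward; lengths in m; the calibration is good to about 2 mm. A picture is of the moment at which its call begins: read the wrist's pose just before it. There is no depth.
- bot.hand_in(): hands the job in, once; it reports no verdict.
Trained networks look in a picture, given as the dict that the camera call returned (one of the last four; its "shot" number tells which), for a name from the list of things; names that differ only in an ending like _2 or _b are one class to them, and where a whole thing is asked for, a point or a joint stands for the part that bears it (a point fixed in the world has none). Each returns a list of dicts, best first, with "score" (0 to 1); they miss things now and then, are a little off and sometimes report something else, mostly with a low value. They report only what shows in the picture. A call takes as long as a camera call.
- nets.spot_in(picture, name): "rect" ([left, top, right, bottom] in pixels, round what is visible of it).
- nets.outline_of(picture, name): "region" (384x512 bool, what is visible of it) and "rect" ([left, top, right, bottom] in pixels, round what is visible of it).
- nets.spot_point(picture, name): "location" ([column, row] in pixels: a listed point, or the origin of a listed thing).
The state is a dict: "t": time; "q": joint angles; "joint_vel": joint speeds; "joint_torque": joint torques, N m; "eef_pos": TCP position; "tool_rot": TCP orientation; "contact_force": force on the tool from outside, world axes, zero at the start; "torque": the same for the moment, N m; "gripper_width": opening from 0.0 (shut) to 1.0 (fully open).
Only numpy, scipy, OpenCV 4.12 (cv2) and the standard library are available. Lean on these libraries where they do the work, as an engineer would, in place of code of your own. Each camera call takes 0.05 s, during which the arm holds its last target.

## Task

Open up the long instrument box: first turn both winged captive thumbscrews on its cover a quarter turn anticlockwise, as far as they go, one after the other, while the cover stays in place. Then take the cover by its pull handle, lift it straight off, and lower it, right way up, onto the black rubber pad, centred and lined up with the pad, letting go only once it is down.

Things in the scene. Friction and masses are not known exactly. Their poses are not given: they have to be found in the camera images.
- cover: Aluminium cover of the long grey box: an upside-down tray, 84 (x) x 190 (y, long) x 19 mm, 0.3 kg. Its 16 mm lips hang outside the box walls with 2 mm play. Origin: mid-point, level with the lips' lower edges, 24 mm above the bench when seated; plate top 19 mm above origin; z up. Lifts straight up once both thumbscrews are loose. (The small box with one thumbscrew and no handle is not part of the job.)
- cover_handle (a point): Middle of the bar of the black pull handle that stands across the cover's centre, 51 mm above the cover's origin; axes as the cover's. The bar is 64 mm long along x, 12 mm wide in y and 12 mm high, with 26 mm of air between it and the plate and a post at each end, 28 mm from the middle. A tall microscope stands to the right of the work: pass in front of it.
- left_thumbscrew (a joint): Turn (rad) of the steel thumbscrew on the cover's y axis at y = +66 mm, about the vertical. 0: tight, wing along the cover's y axis; grows anticlockwise seen from above; free from about 1.15; stop at 1.57, wing along the cover's x. Starts at 0 to 0.12. Light friction (0.05 N m), stays where left. Captive: it stays in the cover.
- right_thumbscrew (a joint): The same for the like thumbscrew at the cover's y = -66 mm. Both wings are flat upright bars 32 mm long and 9 mm thick, from 9 to 32 mm above the plate's top (28 to 51 mm above the cover's origin), centred on the screw's axis, on a slim neck with a 15 mm collar just below the wing and a 20 mm washer at the plate.
- pad: Black rubber pad to lay the cover on: flat, 112 (x) x 222 (y, long) x 4 mm, fixed to the bench. Origin: centre of its underside, on the bench top. The cover goes on it with its long axis along the pad's, either way round; the cover's origin is then 4 mm above the bench.

How it is judged:
By the outcome, as a careful person would: the job done as asked, in the order asked, and still so for the second after the job is handed in, with the robot touching nothing.
It also fails if it takes over 58 s, if anything falls off the work surface, if the arm or the gripper's body presses on something with over 40 N, if the wrist force passes 120 N, or if a joint passes its speed limit or range.

## Working session

There is one attempt and no reset: what is moved stays moved. The work goes in short steps, Python scripts to look and compute and a tool call to move; the robot and the scene stay as the last step left them, time stands still between calls to the robot, and variables do not carry over. Pictures are saved under pics/ and viewed, and the job is handed in when it is done.

Besides the shell and the picture viewer there is one more tool, called after "Emit:" as name(argument=value, ...) on one line, values as JSON. apply_moves: Moves the arm, as the interface text tells. Scaled input: -1 to 1 covers 120 mm each way for a shift and 4 degrees each way for a turn. Its arguments: {"type":"object","properties":{"moves":{"type":"string"},"force":{"type":"number"}},"required":["moves"]}

```bash
mkdir -p pics
cat > h.py <<'E'
import numpy as np, cv2
from station import bot, imaging, nets
def save(p,n): cv2.imwrite('pics/'+n,p['image'][:,:,::-1])
def K(p): return np.array([[p['fx'],0,p['cx']],[0,p['fy'],p['cy']],[0,0,1.]])
def R(q):
    from scipy.spatial.transform import Rotation as Ro
    return Ro.from_quat([q[1],q[2],q[3],q[0]]).as_matrix()
def view(p,obs=None):
    if 'view' in p: return np.array(p['view'])
    T=np.eye(4);T[:3,:3]=R(obs['tool_rot']);T[:3,3]=obs['eef_pos']
    return np.linalg.inv(T@np.array(p['mount']))
def onz(p,V,uv,z):
    n=cv2.undistortPoints(np.array([[uv]],float),K(p),np.array(p['dist_coeffs'],float))[0,0]
    Ci=np.linalg.inv(V);d=Ci[:3,:3]@np.array([n[0],n[1],1]);c=Ci[:3,3]
    return c+d*(z-c[2])/d[2]
def proj(p,V,P):
    P=np.array(P,float).reshape(-1,3)
    return cv2.projectPoints(P,cv2.Rodrigues(V[:3,:3])[0],V[:3,3],K(p),np.array(p['dist_coeffs'],float))[0][:,0]
E
python3 - <<'E'
from h import *
o=bot.get_obs();print(o)
for c in ['scene','side','wrist']:
    p=imaging.read_camera(c);save(p,c+'0.png');V=view(p,o)
    print(c,'cam pos',np.linalg.inv(V)[:3,3].round(3))
    for n,z in [('cover',.024),('cover_handle',.075),('left_thumbscrew',.07),('right_thumbscrew',.07),('pad',0)]:
        print(n,'spot',[(np.round(r['rect']).tolist(),round(r['score'],2)) for r in nets.spot_in(p,n)][:3],
         'pt',[(np.round(r['location'],1).tolist(),round(r['score'],2),onz(p,V,r['location'],z).round(4).tolist()) for r in (nets.spot_point(p,n) if n in('cover','cover_handle','pad') else [])][:3])
E
```

```text
{'t': 0.0, 'q': array([-1.45716052,  0.47784565,  0.02233504,  1.55646601, -0.0115148 ,
        1.10930868, -0.08311403]), 'joint_vel': array([-1.01987610e-03, -7.70007082e-06,  4.30930434e-04,  2.10323644e-03,
        3.34657793e-05,  7.60672953e-04,  2.50681367e-04]), 'joint_torque': array([-2.09317623e-04, -5.96438742e+01,  1.60765104e+00, -2.81200022e+01,
        1.23702458e-02,  9.25536908e-03, -2.65579292e-07]), 'eef_pos': array([0.14832361, 0.65788031, 0.23028895]), 'tool_rot': array([ 6.41786225e-04,  7.80998495e-01,  6.24532184e-01, -7.00236610e-04]), 'contact_force': array([ 0.80315051, -0.98025036,  0.53701991]), 'torque': array([ 0.02270637, -0.00268182, -0.01674419]), 'gripper_width': 1.0005273091871214}
scene cam pos [ 0.233 -0.338  0.602]
cover spot [([166.0, 168.0, 245.0, 242.0], 0.85)] pt [([205.3, 208.1], 0.82, [0.4447, 0.2794, 0.024])]
cover_handle spot [([168.0, 169.0, 248.0, 240.0], 0.8)] pt [([201.9, 185.6], 0.92, [0.4446, 0.2903, 0.075])]
left_thumbscrew spot [] pt []
right_thumbscrew spot [([213.0, 202.0, 228.0, 223.0], 0.66)] pt []
pad spot [([242.0, 174.0, 345.0, 249.0], 0.88)] pt [([290.9, 207.6], 0.79, [0.6196, 0.2281, 0.0])]
side cam pos [ 0.107 -0.363  0.457]
cover spot [([167.0, 196.0, 246.0, 250.0], 0.65)] pt [([208.1, 225.4], 0.78, [0.4446, 0.2829, 0.024])]
cover_handle spot [([165.0, 190.0, 251.0, 250.0], 0.91)] pt [([204.0, 204.9], 0.9, [0.4389, 0.2864, 0.075])]
left_thumbscrew spot [] pt []
right_thumbscrew spot [([218.0, 214.0, 235.0, 233.0], 0.6)] pt []
pad spot [([238.0, 202.0, 337.0, 253.0], 0.81)] pt [([286.4, 223.7], 0.78, [0.6187, 0.2228, 0.0])]
wrist cam pos [0.07  0.676 0.374]
cover spot [] pt []
cover_handle spot [] pt []
left_thumbscrew spot [] pt []
right_thumbscrew spot [] pt []
pad spot [] pt []
```

Run:
```python
import cv2
a=cv2.imread('pics/scene0.png');b=cv2.imread('pics/side0.png');w=cv2.imread('pics/wrist0.png')
cv2.imwrite('pics/w0.png',w)
cv2.imwrite('pics/sc0.png',cv2.resize(a,(800,600),interpolation=cv2.INTER_CUBIC))
c=cv2.resize(a[150:270,140:370],(800,417),interpolation=cv2.INTER_CUBIC)
cv2.imwrite('pics/sccrop0.png',c)
cv2.imwrite('pics/sd0.png',cv2.resize(b,(800,600),interpolation=cv2.INTER_CUBIC))
```

```text
(no output)
```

View pics/sc0.png

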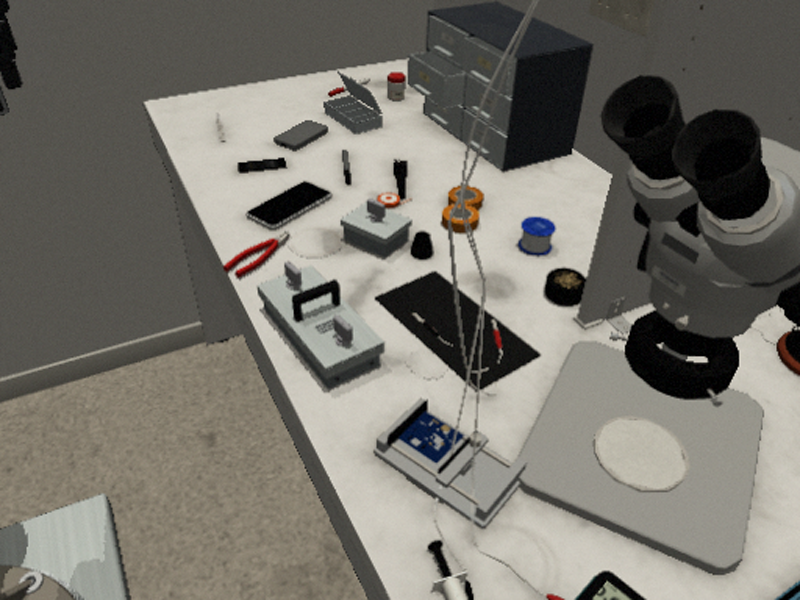

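View pics/sccrop0.png

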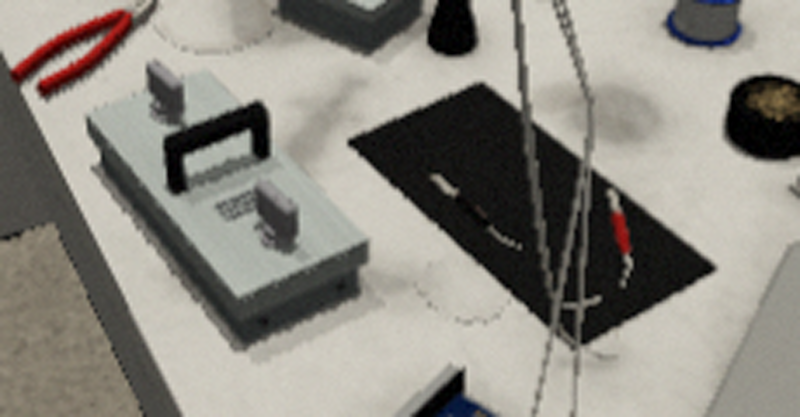

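View pics/sd0.png

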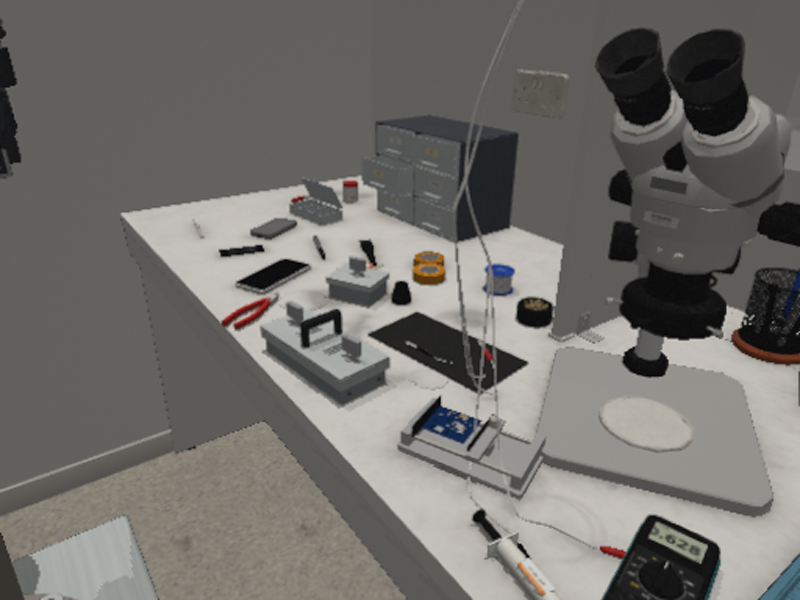

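View pics/w0.png

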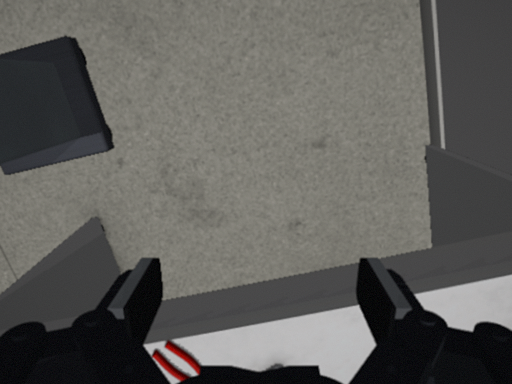

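```bash
cat >> h.py <<'E'
from scipy.optimize import least_squares
def fitrect(p,V,mask,L,W,z):
    ys,xs=np.nonzero(mask)
    pts=np.array([onz(p,V,(x,y),z)[:2] for x,y in zip(xs,ys)])
    r=cv2.minAreaRect((pts*1000).astype(np.float32));return r,pts.mean(0)
E
python3 - <<'E'
from h import *
p=imaging.read_camera('scene');V=view(p)
cs=[(165,183.9),(210.4,235.7),(246.4,219),(201.8,170.7)]
P=np.array([onz(p,V,c,.043) for c in cs]);print(P.round(4),P.mean(0))
e=P[0]-P[1]+P[3]-P[2];print('yaw long',np.degrees(np.arctan2(e[1],e[0])),np.linalg.norm(e)/2)
for c in['scene','side']:
    p=imaging.read_camera(c);V=view(p)
    r=nets.outline_of(p,'pad')[0];print(c,fitrect(p,V,r['region'],0,0,.004),r['score'])
E
```

```text
[[0.3891 0.3671 0.043 ]
 [0.418  0.1839 0.043 ]
 [0.4974 0.1959 0.043 ]
 [0.4763 0.3778 0.043 ]] [0.44520795 0.2811969  0.043     ]
yaw long 97.80568308417016 0.18426178904104437
scene (((615.3204345703125, 225.5982666015625), (118.10731506347656, 224.63438415527344), 10.798615455627441), array([0.61459256, 0.21702143])) 0.75
side (((612.97119140625, 225.0137939453125), (116.23953247070312, 221.5800018310547), 10.597314834594727), array([0.60963324, 0.21568446])) 0.89
```

Emit:
apply_moves(moves="-1 -0.226 0.239 0 0 0 0;-1 -0.226 0.239 0 0 0 0;-1 -0.226 0.239 0 0 0 0;-1 -0.226 0.239 0 0 0 0;-1 -0.226 0.239 0 0 0 0;-1 -0.226 0.239 0 0 0 0;-1 -0.226 0.239 0 0 0 0;-1 -0.226 0.239 0 0 0 0;-1 -0.226 0.239 0 0 0 0;-1 -0.226 0.239 0 0 0 0;-1 -0.226 0.239 0 0 0 0;-1 -0.226 0.239 0 0 0 0")

```text
t: 2.6
eef_pos: [0.4134, 0.2636, 0.2317]
tool_rot: [-0.0, 0.781, 0.625, 0.0]
contact_force: [0.9, 0.5, 0.1]
gripper_width: 1.002
```

Emit:
apply_moves(moves="-1 -0.226 0.239 0 0 0 0;-1 -0.226 0.239 0 0 0 0;-1 0 0 0 0 0 1;-1 0 0 0 0 0 1;-1 0 0 0 0 0 1;-1 0 0 0 0 0 1;-1 0 0 0 0 0 1;-1 0 0 0 0 0 1;-1 0 0 0 0 0 1;-1 0 0 0 0 0 1;-1 0 0 0 0 0 1;-1 0 0 0 0 0 1")

```text
t: 3.6
eef_pos: [0.4567, 0.1998, 0.2315]
tool_rot: [-0.0, 0.948, 0.318, 0.0]
contact_force: [0.3, -0.7, 0.8]
gripper_width: 1.0
```

Emit:
apply_moves(moves="-1 0 0 0 0 0 1;-1 0 0 0 0 0 1;-1 0 0 0 0 0 1;-1 0 0 0 0 0 1;-1 0 0 0 0 0 1;-1 0 0 0 0 0 1;-1 0 0 0 0 0 1;-1 0 0 0 0 0 0.4;-1 0 0 0 0 0 0")

```text
t: 4.35
eef_pos: [0.4567, 0.1998, 0.2314]
tool_rot: [-0.0, 0.998, 0.067, 0.0]
contact_force: [-0.0, 0.0, 0.1]
gripper_width: 1.001
```

```bash
cat >> h.py <<'E'
def st():
    o=bot.get_obs();Rm=R(o['tool_rot']);print('t',round(o['t'],2),'pos',o['eef_pos'].round(4),'toolx deg',round(np.degrees(np.arctan2(Rm[1,0],Rm[0,0])),2),'z',Rm[:,2].round(3),'F',o['contact_force'].round(1),'w',round(o['gripper_width'],3),'q',o['q'].round(2));return o
E
python3 - <<'E'
from h import *
o=st();p=imaging.read_camera('wrist');V=view(p,o);save(p,'w1.png')
print(np.array(p['mount']).round(3),p['fx'])
for n,z in [('cover',.024),('cover_handle',.075),('pad',0)]:
    for r in nets.spot_point(p,n): print(n,np.round(r['location'],1),round(r['score'],2),onz(p,V,r['location'],z).round(4))
for n in ['left_thumbscrew','right_thumbscrew']:
    for r in nets.outline_of(p,n):
        print(n,np.round(r['rect']),round(r['score'],2),fitrect(p,V,r['region'],0,0,.07))
E
```

```text
t 4.35 pos [0.4567 0.1998 0.2314] toolx deg 7.64 z [ 0.  0. -1.] F [-0.   0.   0.1] w 1.001 q [-0.92  0.19  0.44  1.99 -0.1   0.98 -0.3 ]
[[ 1.    -0.    -0.     0.   ]
 [ 0.     0.949  0.315 -0.081]
 [-0.    -0.315  0.949 -0.143]
 [ 0.     0.     0.     1.   ]] 340.9095054997414
cover [257.   71.5] 0.83 [0.4432 0.2871 0.024 ]
cover_handle [261.5  71.2] 0.95 [0.4473 0.2867 0.075 ]
pad [405.8 147.9] 0.87 [0.6182 0.2301 0.    ]
left_thumbscrew [258.   0. 267.   5.] 0.42 (((438.7944030761719, 337.8849792480469), (7.2244439125061035, 5.093148708343506), 7.614967346191406), array([0.43889278, 0.3382262 ]))
left_thumbscrew [247. 127. 272. 163.] 0.24 (((454.1157531738281, 223.99526977539062), (18.07974624633789, 33.398902893066406), 28.22936248779297), array([0.45303115, 0.22475993]))
right_thumbscrew [249. 128. 267. 160.] 0.59 (((453.15673828125, 223.81532287597656), (17.096355438232422, 32.7224235534668), 7.603716850280762), array([0.45322718, 0.22487302]))
```

View pics/w1.png

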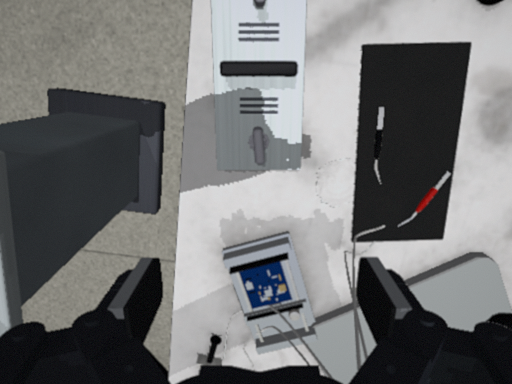

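Emit:
apply_moves(moves="-1 0 -0.27 0 0 0 0;-1 0 -0.27 0 0 0 0;-1 0 -0.27 0 0 0 0;-1 0 0 0 0 0 0;-1 0 0 0 0 0 0")

```text
t: 5.07
eef_pos: [0.4429, 0.2981, 0.231]
tool_rot: [0.0, 0.998, 0.069, -0.0]
contact_force: [-0.7, -1.2, -0.2]
gripper_width: 1.0
```

Run:
```python
from h import *
o=st();p=imaging.read_camera('wrist');V=view(p,o);save(p,'w2.png')
for n,z in [('cover',.024),('cover_handle',.075),('pad',0)]:
    for r in nets.spot_point(p,n): print(n,np.round(r['location'],1),round(r['score'],2),onz(p,V,r['location'],z).round(4))
for n in ['left_thumbscrew','right_thumbscrew','pad','cover']:
    for r in nets.outline_of(p,n):
        print(n,np.round(r['rect']),round(r['score'],2),fitrect(p,V,r['region'],0,0,.07 if 'th' in n else .004 if n=='pad' else .043))
for c in ['scene','side']:
    p=imaging.read_camera(c);save(p,c+'2.png')
```

```text
t 5.07 pos [0.4429 0.2981 0.231 ] toolx deg 7.94 z [-0. -0. -1.] F [-0.7 -1.2 -0.2] w 1.0 q [-1.03  0.25  0.38  1.91 -0.11  1.   -0.46]
cover [257.1 169.9] 0.66 [0.4424 0.2873 0.024 ]
cover_handle [259.1 182.3] 0.55 [0.4443 0.2892 0.075 ]
pad [396.7 230.7] 0.84 [0.6205 0.2294 0.    ]
left_thumbscrew [252.  88. 274. 127.] 0.95 (((436.046875, 354.0091552734375), (17.43877601623535, 31.528657913208008), 7.915295600891113), array([0.43585541, 0.35444252]))
left_thumbscrew [345. 136. 456. 310.] 0.65 (((584.7009887695312, 255.45919799804688), (94.19306182861328, 183.04483032226562), 9.84359073638916), array([0.58192178, 0.27730291]))
left_thumbscrew [216.  74. 306. 264.] 0.55 (((443.70721435546875, 294.4228210449219), (78.43077087402344, 179.39041137695312), 7.909572601318359), array([0.44260942, 0.30324153]))
right_thumbscrew [248. 226. 270. 257.] 0.9 (((453.13885498046875, 224.62838745117188), (17.67672348022461, 38.5333137512207), 7.919277191162109), array([0.45297208, 0.22766502]))
pad [344. 137. 456. 311.] 0.81 (((617.5237426757812, 228.47686767578125), (115.31041717529297, 222.4036102294922), 9.485989570617676), array([0.6142028 , 0.25598131]))
cover [214.  75. 306. 263.] 0.89 (((445.05792236328125, 285.97503662109375), (85.58250427246094, 195.68353271484375), 7.850017547607422), array([0.44356409, 0.2966061 ]))
```

View pics/w2.png

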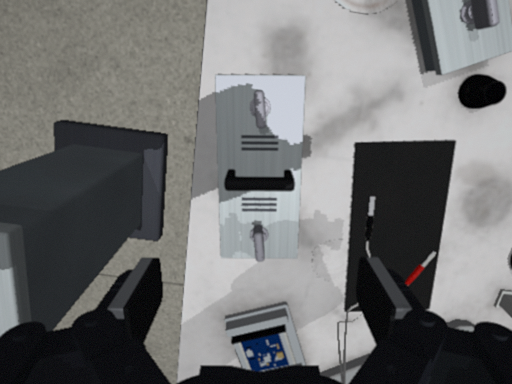

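View pics/scene2.png

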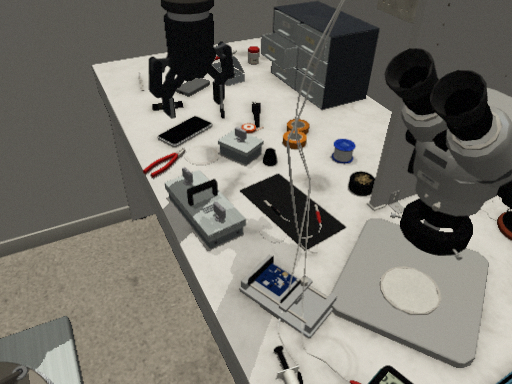

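Emit:
apply_moves(moves="-1 0 -0.225 0.1 0 0 0;-0.5 0.005 -0.225 0.2 0 0 0;0 0 0 0.27 0 0 0;0 0 0 0.27 0 0 0;0 0 0 0 0 0 0;0 0 0 0 0 0 0")

```text
t: 6.07
eef_pos: [0.4363, 0.3486, 0.1296]
tool_rot: [0.001, 0.998, 0.067, -0.001]
contact_force: [0.7, 0.2, 0.7]
gripper_width: 0.5
```

Run:
```python
from h import *
o=st();p=imaging.read_camera('wrist');V=view(p,o);save(p,'w3.png')
for n in ['left_thumbscrew','right_thumbscrew']:
    for r in nets.outline_of(p,n)[:2]:
        print(n,np.round(r['rect']),round(r['score'],2),fitrect(p,V,r['region'],0,0,.07))
print(proj(p,V,[[.436,.352,.075],[.4335,.3678,.075],[.4382,.336,.075]]))
for c in ['scene','side']:
    p=imaging.read_camera(c);save(p,c+'3.png');im=p['image'][130:260,130:280,::-1]
    cv2.imwrite('pics/%s3c.png'%c,cv2.resize(im,None,fx=5,fy=4.5,interpolation=cv2.INTER_CUBIC))
```

```text
t 6.07 pos [0.4363 0.3486 0.1296] toolx deg 7.67 z [-0.002 -0.003 -1.   ] F [0.7 0.2 0.7] w 0.5 q [-1.04  0.42  0.33  1.95 -0.18  0.81 -0.48]
left_thumbscrew [246. 172. 278. 230.] 0.85 (((435.68194580078125, 355.15582275390625), (16.968698501586914, 37.07899856567383), 7.681131839752197), array([0.43565167, 0.35728231]))
[[259.32524962 209.81208376]
 [258.70716545 185.2792412 ]
 [259.40598167 233.40748804]]
```

View pics/w3.png

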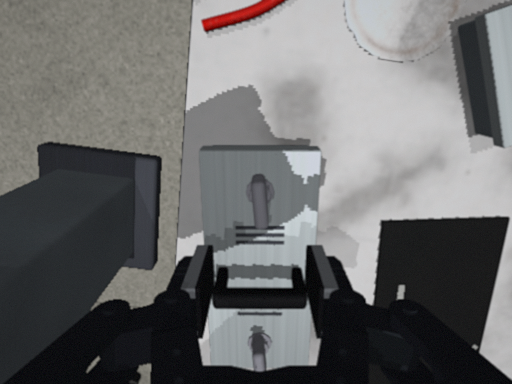

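View pics/scene3c.png

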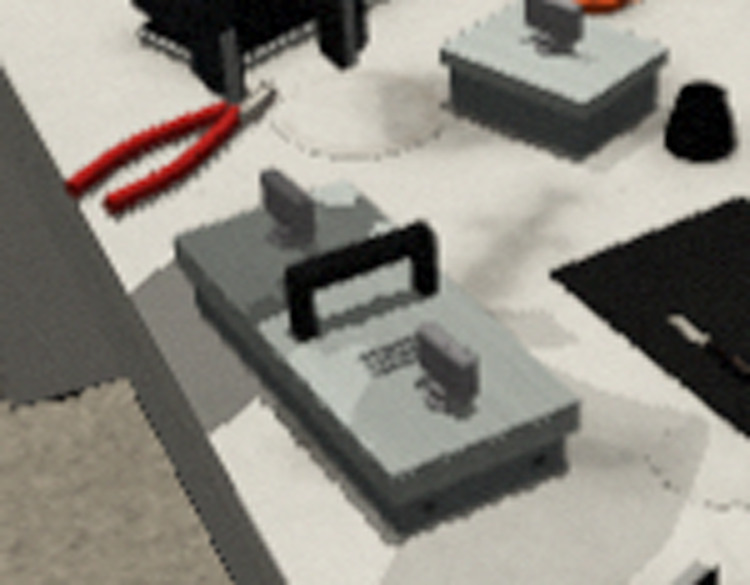

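Emit:
apply_moves(moves="0 0.01 -0.04 0.2 0 0 -0.8;0 0 0 0.2 0 0 0;0 0 0 0.15 0 0 0;0 0 0 0.08 0 0 0;0 0 0 0 0 0 0;0 0 0 0 0 0 0")

```text
t: 6.82
eef_pos: [0.4381, 0.3548, 0.0557]
tool_rot: [-0.0, 0.996, 0.095, 0.0]
contact_force: [0.4, -0.2, 1.3]
gripper_width: 0.504
```

Run:
```python
from h import *
o=st();p=imaging.read_camera('wrist');V=view(p,o);save(p,'w4.png')
print(proj(p,V,[[.437,.3535,.075],[.4345,.3693,.075],[.4392,.3375,.075]]))
```

```text
t 6.82 pos [0.4381 0.3548 0.0557] toolx deg 10.87 z [ 0.001  0.001 -1.   ] F [ 0.4 -0.2  1.3] w 0.504 q [-1.    0.54  0.27  1.97 -0.23  0.66 -0.4 ]
[[255.6518195  283.72760946]
 [256.79130827 249.84491384]
 [253.83702242 315.42601722]]
```

View pics/w4.png

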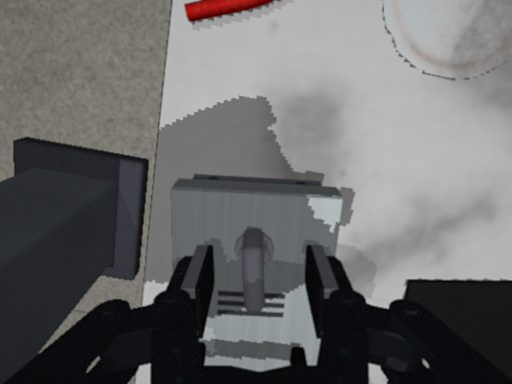

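Emit:
apply_moves(moves="0 -0.008 0 0.015 0 0 0;0.6 0 0 0 0 0 0;1 0 0 0 0 0 0;1 0 0 0 0 0 0;1 0 0 0 0 0 0;1 0 0 0 0 0 0;1 0 0 0 0 0 0", force=30)

```text
t: 7.45
eef_pos: [0.4368, 0.3547, 0.0537]
tool_rot: [-0.0, 0.995, 0.095, 0.0]
contact_force: [-1.6, -1.9, 5.9]
gripper_width: 0.092
```

Run:
```python
from h import *
o=st();p=imaging.read_camera('wrist');save(p,'w5.png');print(p['cx'],o['torque'])
```

```text
t 7.45 pos [0.4368 0.3547 0.0537] toolx deg 10.9 z [ 0.     0.001 -1.   ] F [-1.6 -1.9  5.9] w 0.092 q [-1.    0.54  0.27  1.98 -0.23  0.65 -0.4 ]
259.18702865757353 [-0.19246996  0.39956378 -0.01934449]
```

View pics/w5.png

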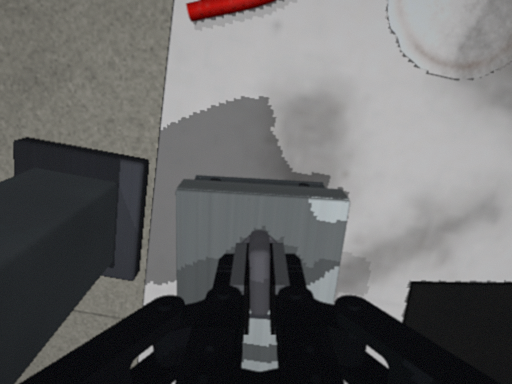

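Emit:
apply_moves(moves="1 0 0 0 0 0 -1;1 0 0 0 0 0 -1;1 0 0 0 0 0 -1;1 0 0 0 0 0 -1;1 0 0 0 0 0 -1;1 0 0 0 0 0 -1;1 0 0 0 0 0 -1;1 0 0 0 0 0 -1;1 0 0 0 0 0 -1;1 0 0 0 0 0 -1;1 0 0 0 0 0 -1;1 0 0 0 0 0 0")

```text
t: 8.5
eef_pos: [0.4366, 0.3546, 0.0537]
tool_rot: [-0.0, 0.887, 0.462, 0.0]
contact_force: [-2.6, -1.7, 6.7]
gripper_width: 0.099
```

Run:
```python
from h import *
o=st();p=imaging.read_camera('scene');save(p,'s6.png');print(o['torque'])
im=p['image'][130:260,130:280,::-1]
cv2.imwrite('pics/s6c.png',cv2.resize(im,None,fx=5,fy=4.5,interpolation=cv2.INTER_CUBIC))
```

```text
t 8.5 pos [0.4366 0.3546 0.0537] toolx deg 55.09 z [-0.     0.001 -1.   ] F [-2.6 -1.7  6.7] w 0.099 q [-0.84  0.53  0.07  1.97 -0.06  0.65  0.22]
[-0.14306961  0.44063856  0.02113229]
```

View pics/s6c.png

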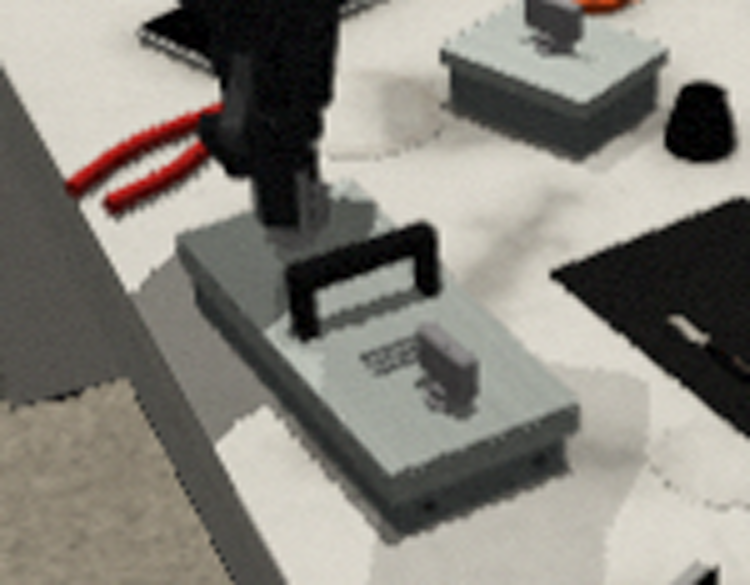

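Emit:
apply_moves(moves="1 0 0 0 0 0 -1;1 0 0 0 0 0 -1;1 0 0 0 0 0 -1;1 0 0 0 0 0 -1;1 0 0 0 0 0 -1;1 0 0 0 0 0 -1;1 0 0 0 0 0 -1;1 0 0 0 0 0 -1;1 0 0 0 0 0 -1;1 0 0 0 0 0 -1;1 0 0 0 0 0 -0.8;1 0 0 0 0 0 0")

```text
t: 9.55
eef_pos: [0.4365, 0.3545, 0.0537]
tool_rot: [-0.0, 0.655, 0.756, 0.0]
contact_force: [-1.8, -2.1, 6.5]
gripper_width: 0.097
```

Run:
```python
from h import *
o=st();p=imaging.read_camera('scene');save(p,'s7.png');print(o['torque'])
im=p['image'][130:260,130:280,::-1]
cv2.imwrite('pics/s7c.png',cv2.resize(im,None,fx=5,fy=4.5,interpolation=cv2.INTER_CUBIC))
```

```text
t 9.55 pos [0.4365 0.3545 0.0537] toolx deg 98.19 z [-0.  0. -1.] F [-1.8 -2.1  6.5] w 0.097 q [-0.69  0.53 -0.13  1.96  0.1   0.66  0.83]
[-0.23199876  0.59045618 -0.21050723]
```

View pics/s7c.png

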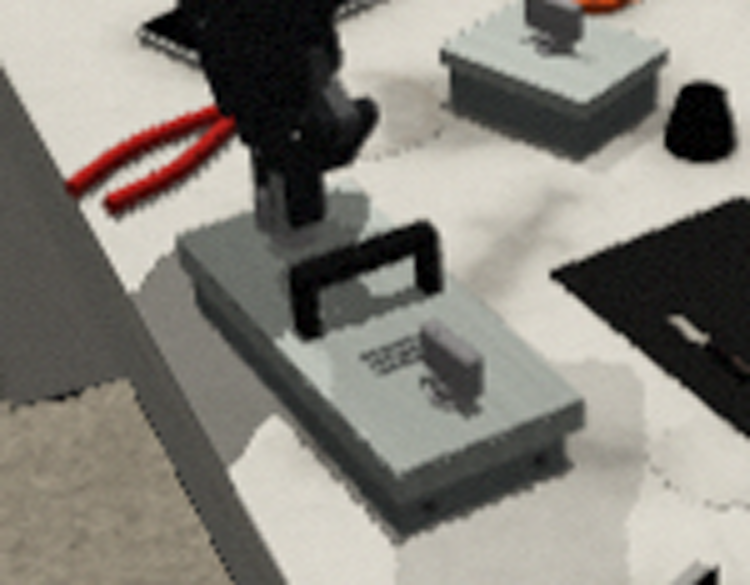

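Emit:
apply_moves(moves="1 0 0 0 0 0 -0.6;1 0 0 0 0 0 0;1 0 0 0 0 0 0")

```text
t: 9.85
eef_pos: [0.4365, 0.3545, 0.0537]
tool_rot: [-0.0, 0.641, 0.768, 0.0]
contact_force: [-2.2, -0.5, 7.8]
gripper_width: 0.098
```

Run:
```python
from h import *
o=st();print(o['torque'])
```

```text
t 9.85 pos [0.4365 0.3545 0.0537] toolx deg 100.34 z [-0.001  0.001 -1.   ] F [-2.2 -0.5  7.8] w 0.098 q [-0.68  0.53 -0.14  1.96  0.11  0.66  0.86]
[-0.10691053  0.63140484 -0.74229199]
```

Emit:
apply_moves(moves="1 0 0 0 0 0 0.4;0.3 0 0 0 0 0 0;0 0 0 0 0 0 0;0 0 0 0 0 0 0;0 0 0 -0.2 0 0 0;0 0 0 -0.3 0 0 0;0 0 0 -0.2 0 0 0;0 0 0 0 0 0 0")

```text
t: 10.52
eef_pos: [0.4391, 0.3567, 0.1421]
tool_rot: [0.001, 0.65, 0.76, 0.004]
contact_force: [0.5, 0.8, 0.1]
gripper_width: 0.503
```

Run:
```python
from h import *
o=st();p=imaging.read_camera('wrist');save(p,'w8.png')
V=view(p,o)
for n in ['left_thumbscrew','right_thumbscrew']:
    for r in nets.outline_of(p,n)[:2]:
        print(n,np.round(r['rect']),round(r['score'],2),fitrect(p,V,r['region'],0,0,.07))
print(proj(p,V,[[.4367,.3546,.075],[.4367+.0158,.3546+.0022,.075],[.4367-.0158,.3546-.0022,.075]]))
```

```text
t 10.52 pos [0.4391 0.3567 0.1421] toolx deg 98.91 z [ 0.006  0.006 -1.   ] F [0.5 0.8 0.1] w 0.503 q [-0.68  0.4  -0.15  1.9   0.08  0.83  0.86]
left_thumbscrew [246. 169. 269. 224.] 0.78 (((435.5543518066406, 354.7650146484375), (36.32942581176758, 15.974945068359375), 8.802962303161621), array([0.43393708, 0.35427826]))
[[256.4893642  203.33463027]
 [256.15591099 225.54017245]
 [256.8393153  180.07848684]]
```

View pics/w8.png

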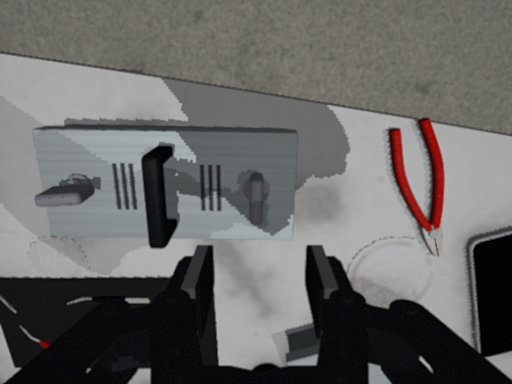

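Emit:
apply_moves(moves="0 -0.28 -0.011 0 0 0 0;0 -0.28 -0.011 0 0 0 0;0 -0.28 -0.011 0 0 0 0;0 -0.28 -0.011 0 0 0 0;0 0 0 0 0 0 1;0 0 0 0 0 0 1;0 0 0 0 0 0 1;0 0 0 0 0 0 1;0 0 0 0 0 0 1;0 0 0 0 0 0 1;0 0 0 0 0 0 1;0 0 0 0 0 0 1")

```text
t: 11.67
eef_pos: [0.4512, 0.2202, 0.1355]
tool_rot: [0.0, 0.835, 0.55, -0.002]
contact_force: [-0.5, 0.1, 0.0]
gripper_width: 0.501
```

Emit:
apply_moves(moves="0 0 0 0 0 0 1;0 0 0 0 0 0 1;0 0 0 0 0 0 1;0 0 0 0 0 0 1;0 0 0 0 0 0 1;0 0 0 0 0 0 1;0 0 0 0 0 0 1;0 0 0 0 0 0 1;0 0 0 0 0 0 1;0 0 0 0 0 0 1;0 0 0 0 0 0 1;0 0 0 0 0 0 1")

```text
t: 12.67
eef_pos: [0.4512, 0.2201, 0.1355]
tool_rot: [0.001, 0.987, 0.163, -0.001]
contact_force: [0.0, 0.3, 0.1]
gripper_width: 0.502
```

Emit:
apply_moves(moves="0 0 0 0 0 0 1;0 0 0 0 0 0 1;0 0 0 0 0 0 0;0 0 0 0 0 0 0")

```text
t: 13.0
eef_pos: [0.4514, 0.2204, 0.136]
tool_rot: [0.001, 0.995, 0.096, -0.001]
contact_force: [0.2, 0.2, 0.2]
gripper_width: 0.499
```

Run:
```python
from h import *
o=st();p=imaging.read_camera('wrist');save(p,'w9.png')
V=view(p,o)
for n in ['left_thumbscrew','right_thumbscrew']:
    for r in nets.outline_of(p,n)[:2]:
        print(n,np.round(r['rect']),round(r['score'],2),fitrect(p,V,r['region'],0,0,.07))
print(proj(p,V,[[.4545,.2235,.075],[.4545-.0022,.2235+.0158,.075],[.4545+.0022,.2235-.0158,.075]]))
```

```text
t 13.0 pos [0.4514 0.2204 0.136 ] toolx deg 11.03 z [-0.002 -0.002 -1.   ] F [0.2 0.2 0.2] w 0.499 q [-0.74  0.32  0.2   2.06 -0.09  0.77 -0.3 ]
right_thumbscrew [252. 176. 278. 226.] 0.61 (((454.48834228515625, 224.71603393554688), (16.84654998779297, 36.92905807495117), 10.618931770324707), array([0.45426306, 0.22663313]))
right_thumbscrew [208.   0. 348. 233.] 0.55 (((447.136962890625, 275.4914855957031), (74.60295104980469, 139.594482421875), 7.979828357696533), array([0.44627048, 0.28145934]))
[[264.63709982 207.65026231]
 [266.13208979 183.88438154]
 [263.20847661 230.3320247 ]]
```

View pics/w9.png

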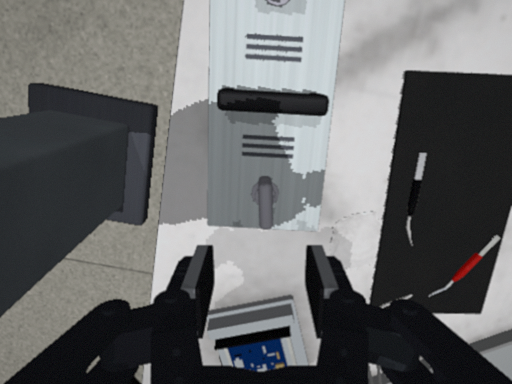

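Emit:
apply_moves(moves="0 0.033 -0.028 0.2 0 0 0;0 0 0 0.2 0 0 0;0 0 0 0.17 0 0 0;0 0 0 0.1 0 0 0;0 0 0 0 0 0 0;0 0 0 0 0 0 0")

```text
t: 13.65
eef_pos: [0.4551, 0.2245, 0.0563]
tool_rot: [0.0, 0.995, 0.095, -0.001]
contact_force: [0.2, 0.4, 0.7]
gripper_width: 0.496
```

Run:
```python
from h import *
o=st();p=imaging.read_camera('wrist');V=view(p,o);save(p,'w10.png')
print(proj(p,V,[[.4546,.2245,.075]]))
```

```text
t 13.65 pos [0.4551 0.2245 0.0563] toolx deg 10.92 z [-0.001 -0.001 -1.   ] F [0.2 0.4 0.7] w 0.496 q [-0.72  0.46  0.17  2.1  -0.13  0.6  -0.27]
[[257.42490656 280.56492789]]
```

View pics/w10.png

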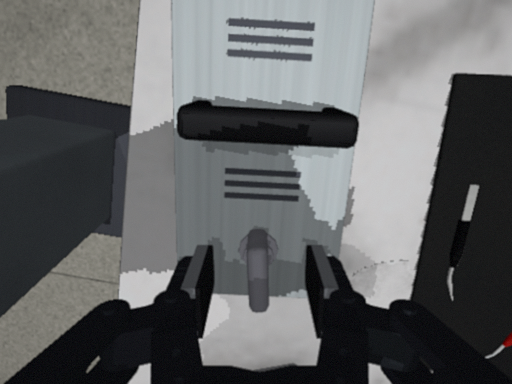

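Wing centred between the jaws (col 259). Close and turn.

Emit:
apply_moves(moves="0.6 0 0 0.018 0 0 0;1 0 0 0 0 0 0;1 0 0 0 0 0 0;1 0 0 0 0 0 0;1 0 0 0 0 0 0;1 0 0 0 0 0 0", force=30)

```text
t: 14.2
eef_pos: [0.4546, 0.225, 0.0553]
tool_rot: [-0.0, 0.995, 0.095, -0.001]
contact_force: [-3.8, -0.3, 6.3]
gripper_width: 0.094
```

Emit:
apply_moves(moves="1 0 0 0 0 0 -1;1 0 0 0 0 0 -1;1 0 0 0 0 0 -1;1 0 0 0 0 0 -1;1 0 0 0 0 0 -1;1 0 0 0 0 0 -1;1 0 0 0 0 0 -1;1 0 0 0 0 0 -1;1 0 0 0 0 0 -1;1 0 0 0 0 0 -1;1 0 0 0 0 0 -1;1 0 0 0 0 0 0")

```text
t: 15.2
eef_pos: [0.4538, 0.2245, 0.0553]
tool_rot: [-0.0, 0.887, 0.463, -0.001]
contact_force: [-6.7, -1.4, 9.3]
gripper_width: 0.101
```

Run:
```python
from h import *
o=st();print(o['torque'])
```

```text
t 15.2 pos [0.4538 0.2245 0.0553] toolx deg 55.12 z [-0.003 -0.001 -1.   ] F [-6.7 -1.4  9.3] w 0.101 q [-0.55  0.46 -0.04  2.09  0.03  0.6   0.35]
[-0.27989508  1.4695181   0.06613581]
```

Emit:
apply_moves(moves="1 0 0 0 0 0 -1;1 0 0 0 0 0 -1;1 0 0 0 0 0 -1;1 0 0 0 0 0 -1;1 0 0 0 0 0 -1;1 0 0 0 0 0 -1;1 0 0 0 0 0 -1;1 0 0 0 0 0 -1;1 0 0 0 0 0 -1;1 0 0 0 0 0 -1;1 0 0 0 0 0 -0.8;1 0 0 0 0 0 0")

```text
t: 16.2
eef_pos: [0.4535, 0.2236, 0.0553]
tool_rot: [-0.0, 0.655, 0.756, -0.002]
contact_force: [-8.0, -3.9, 12.7]
gripper_width: 0.097
```

Run:
```python
from h import *
o=st();print(o['torque'])
```

```text
t 16.2 pos [0.4535 0.2236 0.0553] toolx deg 98.21 z [-0.003 -0.003 -1.   ] F [-8.  -3.9 12.7] w 0.097 q [-0.39  0.47 -0.23  2.08  0.18  0.62  0.97]
[-0.71134601  1.73519676 -0.19820483]
```

Emit:
apply_moves(moves="1 0 0 0 0 0 -0.5;1 0 0 0 0 0 0;1 0 0 0 0 0 0")

```text
t: 16.45
eef_pos: [0.4535, 0.2236, 0.0553]
tool_rot: [-0.0, 0.643, 0.766, -0.002]
contact_force: [-8.4, -3.4, 12.4]
gripper_width: 0.1
```

Run:
```python
from h import *
o=st();print(o['torque'])
```

```text
t 16.45 pos [0.4535 0.2236 0.0553] toolx deg 99.97 z [-0.003 -0.002 -1.   ] F [-8.4 -3.4 12.4] w 0.1 q [-0.39  0.47 -0.24  2.08  0.18  0.62  0.99]
[-0.66041746  1.77945422 -0.65813256]
```

Emit:
apply_moves(moves="1 0 0 0 0 0 0.35;0.3 0 0 0 0 0 0;0 0 0 0 0 0 0;0 0 0 0 0 0 0;0 0 0 -0.2 0 0 0;0 0 0 -0.3 0 0 0;0 0 0 -0.2 0 0 0;0 0 0 0 0 0 0")

```text
t: 17.12
eef_pos: [0.4585, 0.2268, 0.1434]
tool_rot: [0.002, 0.651, 0.759, 0.004]
contact_force: [1.6, 0.5, 0.3]
gripper_width: 0.501
```

Run:
```python
from h import *
o=st();p=imaging.read_camera('wrist');V=view(p,o);save(p,'w11.png')
for n in ['left_thumbscrew','right_thumbscrew']:
    for r in nets.outline_of(p,n)[:2]:
        print(n,np.round(r['rect']),round(r['score'],2),fitrect(p,V,r['region'],0,0,.07))
for r in nets.spot_point(p,'cover_handle'): print(r['location'],r['score'],onz(p,V,r['location'],.075))
```

```text
t 17.12 pos [0.4585 0.2268 0.1434] toolx deg 98.7 z [ 0.008  0.004 -1.   ] F [1.6 0.5 0.3] w 0.501 q [-0.36  0.33 -0.27  2.02  0.12  0.8   1.03]
left_thumbscrew [420. 169. 465. 222.] 0.83 (((436.9689025878906, 346.65447998046875), (36.75909423828125, 29.23961639404297), 10.49853515625), array([0.43491056, 0.3482209 ]))
right_thumbscrew [244. 170. 267. 218.] 0.72 (((453.2348937988281, 223.46719360351562), (35.60783767700195, 15.368165016174316), 8.621912002563477), array([0.45142786, 0.22318584]))
[355.3, 202.8] 0.81 [0.44657117 0.2894404  0.075     ]
```

View pics/w11.png

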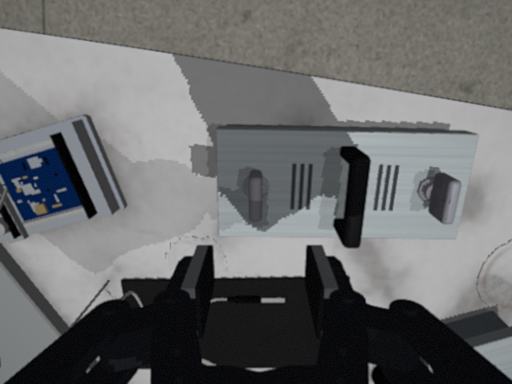

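Emit:
apply_moves(moves="0 0.26 -0.012 0 0 0 0;0 0.27 -0.013 0 0 0 0;0 0 0 0 0 0 0;0 0 0 0 0 0 0")

```text
t: 17.65
eef_pos: [0.4413, 0.289, 0.1372]
tool_rot: [-0.001, 0.65, 0.76, -0.001]
contact_force: [1.2, 0.1, 0.1]
gripper_width: 0.503
```

Run:
```python
from h import *
o=st();p=imaging.read_camera('wrist');V=view(p,o);save(p,'w12.png')
for n in ['left_thumbscrew','right_thumbscrew','cover_handle','pad','cover']:
    for r in nets.outline_of(p,n)[:1]:
        print(n,np.round(r['rect']),round(r['score'],2),fitrect(p,V,r['region'],0,0,.07 if 'th' in n else .043))
for r in nets.spot_point(p,'cover_handle'): print(r['location'],r['score'],onz(p,V,r['location'],.075))
```

```text
t 17.65 pos [0.4413 0.289  0.1372] toolx deg 98.94 z [-0.002 -0.    -1.   ] F [1.2 0.1 0.1] w 0.503 q [-0.47  0.37 -0.28  1.98  0.14  0.81  0.9 ]
left_thumbscrew [338. 187. 367. 238.] 0.9 (((435.7255859375, 352.50506591796875), (37.68727493286133, 20.675079345703125), 34.906272888183594), array([0.43452636, 0.35046278]))
right_thumbscrew [149. 184. 182. 236.] 0.75 (((452.97772216796875, 227.65155029296875), (37.407142639160156, 19.7788028717041), 6.728419303894043), array([0.45155346, 0.22606778]))
cover_handle [126. 136. 395. 266.] 0.88 (((450.01666259765625, 289.2392883300781), (98.08802795410156, 190.0784912109375), 7.736393928527832), array([0.44246462, 0.2878805 ]))
pad [ 53. 288. 282. 380.] 0.91 (((580.8572387695312, 234.96084594726562), (97.02445983886719, 190.79759216308594), 9.348821640014648), array([0.56268049, 0.26423036]))
cover [126. 138. 396. 267.] 0.92 (((450.0090026855469, 289.26361083984375), (98.06463623046875, 190.0403289794922), 7.730112552642822), array([0.44250705, 0.28790393]))
[258.3, 220.1] 0.91 [0.44788374 0.28919189 0.075     ]
```

View pics/w12.png

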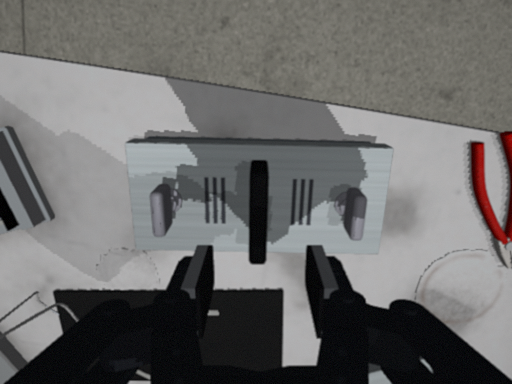

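Emit:
apply_moves(moves="0 0 0.042 0.2 0 0 0.28;0 0 0 0.2 0 0 0;0 0 0 0.17 0 0 0;0 0 0 0.11 0 0 0;0.4 0 0 0 0 0 0;0.9 0 0 0 0 0 0;1 0 0 0 0 0 0;1 0 0 0 0 0 0;1 0 0 0 0 0 0;1 0 0 0 0 0 0", force=60)

```text
t: 18.83
eef_pos: [0.4482, 0.2881, 0.0576]
tool_rot: [0.0, 0.659, 0.752, 0.0]
contact_force: [-1.0, -2.1, 0.2]
gripper_width: 0.127
```

Run:
```python
from h import *
o=st();print(o['torque']);p=imaging.read_camera('wrist');V=view(p,o);save(p,'w13.png')
```

```text
t 18.83 pos [0.4482 0.2881 0.0576] toolx deg 97.56 z [ 0.001  0.001 -1.   ] F [-1.  -2.1  0.2] w 0.127 q [-0.49  0.49 -0.25  2.02  0.19  0.65  0.84]
[-0.13823152  0.07346352  0.02274863]
```

View pics/w13.png

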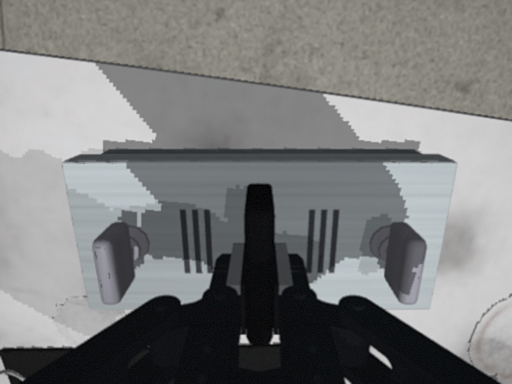

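Emit:
apply_moves(moves="1 0 0 -0.03 0 0 0;1 0 0 -0.06 0 0 0;1 0 0 -0.08 0 0 0;1 0 0 -0.1 0 0 0;1 0 0 -0.1 0 0 0;1 0 0 -0.1 0 0 0;1 0 0 -0.1 0 0 0;1 0 0 -0.1 0 0 0;1 0 0 -0.05 0 0 0;1 0 0 0 0 0 0;1 0 0 0 0 0 0")

```text
t: 19.8
eef_pos: [0.448, 0.2881, 0.1437]
tool_rot: [0.0, 0.659, 0.752, 0.0]
contact_force: [-0.7, -0.8, -3.3]
gripper_width: 0.127
```

Run:
```python
from h import *
o=st();print(o['torque'])
for c in ['scene','wrist']:
    p=imaging.read_camera(c);V=view(p,o);save(p,c+'14.png')
    for r in nets.outline_of(p,'pad')[:1]: print(c,r['score'],r['rect'],fitrect(p,V,r['region'],0,0,.004))
    for r in nets.spot_point(p,'pad')[:1]: print(onz(p,V,r['location'],0))
```

```text
t 19.8 pos [0.448  0.2881 0.1437] toolx deg 97.57 z [ 0.001  0.    -1.   ] F [-0.7 -0.8 -3.3] w 0.127 q [-0.46  0.37 -0.28  1.96  0.13  0.83  0.89]
[ 0.00380697 -0.04245922 -0.02537099]
scene 0.96 [243.3, 173.3, 344.7, 247.9] (((615.8452758789062, 222.87405395507812), (114.6306381225586, 221.6368865966797), 11.0269775390625), array([0.61561591, 0.21504535]))
[0.61857674 0.23112288 0.        ]
wrist 0.94 [61.0, 282.6, 282.7, 372.0] (((636.4589233398438, 220.96487426757812), (234.15992736816406, 84.87323760986328), 80.40695190429688), array([0.62421635, 0.20754377]))
```

View pics/scene14.png

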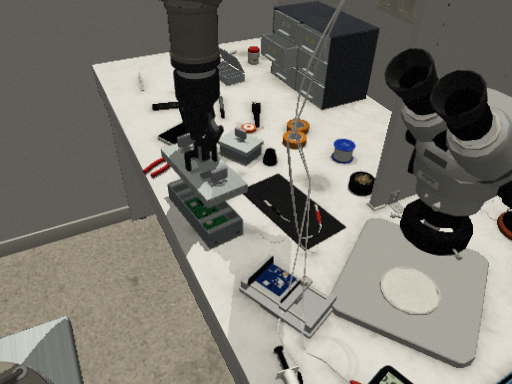

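View pics/wrist14.png

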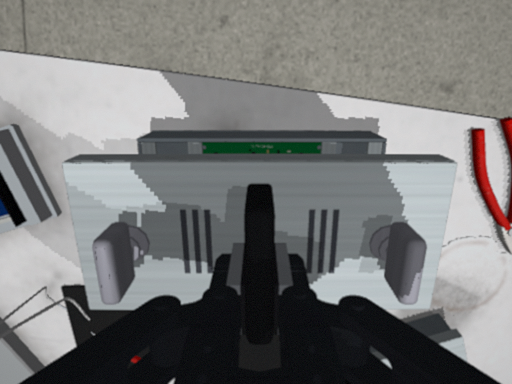

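```bash
cat > padfit.py <<'E'
from h import *
from scipy.optimize import minimize
def fit(p,V,img,rect,x0,dims=(.112,.222),z=.004,thr=60,S=8,name=None):
    g=cv2.cvtColor(img,cv2.COLOR_BGR2GRAY);m=np.zeros_like(g)
    l,t,r,b=[int(v) for v in rect];l-=6;t-=6;r+=7;b+=7;t=max(t,0)
    m[t:b,l:r]=(g[t:b,l:r]<thr)
    n,lab,s,_=cv2.connectedComponentsWithStats(m,connectivity=8);k=1+np.argmax(s[1:,4]);pts=np.argwhere(lab==k)[:,::-1]
    hull=cv2.convexHull(pts.astype(np.int32))
    # pixel squares: fill hull at SxS
    h=np.concatenate([hull[:,0]+d for d in([-.5,-.5],[.5,-.5],[.5,.5],[-.5,.5])])
    h=cv2.convexHull(((h-[l,t]+1)*S).astype(np.int32))
    H=np.zeros(((b-t+4)*S,(r-l+4)*S),np.uint8);cv2.fillPoly(H,[h],1)
    e=np.linspace(-1,1,21)
    a,c=dims[0]/2,dims[1]/2
    loop=np.concatenate([[(a*q,-c) for q in e],[(a,c*q) for q in e],[(-a*q,c) for q in e],[(-a,-c*q) for q in e]])
    def cost(x):
        co,si=np.cos(x[2]/10),np.sin(x[2]/10)
        P=np.c_[x[0]+co*loop[:,0]-si*loop[:,1],x[1]+si*loop[:,0]+co*loop[:,1],np.full(len(loop),z)]
        u=proj(p,V,P);M=np.zeros_like(H);cv2.fillPoly(M,[((u-[l,t]+1)*S).astype(np.int32)],1)
        return float((M^H).sum())/S/S
    x=np.array(x0,float);x[2]*=10
    r_=minimize(cost,x,method='Nelder-Mead',options=dict(initial_simplex=np.array([x,x+[.004,0,0],x+[0,.004,0],x+[0,0,.4]]),xatol=1e-5,fatol=.05))
    return r_.x[:2].round(4),round(np.degrees(r_.x[2]/10),2),'xor px',round(r_.fun,1),'of',H.sum()/S/S
E
python3 - <<'E'
from padfit import *
x0=[.618,.228,.17]
for c,f in [('scene','scene0.png'),('scene','scene14.png'),('side','side0.png'),('side','side2.png')]:
    p=imaging.read_camera(c) if not f.startswith('xx') else None
    r=[243,174,345,249] if c=='scene' else [238,202,337,253]
    print(f,fit(p,view(p),cv2.imread('pics/'+f),r,x0))
p=imaging.read_camera('wrist')
def V(pos,q):
    return view(p,dict(eef_pos=np.array(pos),tool_rot=np.array(q)))
a=np.radians(7.64)/2;b=np.radians(7.94)/2
print('w1',fit(p,V([0.4567,0.1998,0.2314],[0,np.cos(a),np.sin(a),0]),cv2.imread('pics/w1.png'),[352,42,471,241],x0))
E
```

```text
scene0.png (array([0.5993, 0.3091]), np.float64(9.4), 'xor px', np.float64(1319.5), 'of', np.float64(2021.203125))
scene14.png (array([0.5991, 0.3141]), np.float64(9.05), 'xor px', np.float64(1336.4), 'of', np.float64(1985.390625))
side0.png (array([0.608 , 0.2496]), np.float64(9.26), 'xor px', np.float64(690.6), 'of', np.float64(1680.453125))
side2.png (array([0.608 , 0.2496]), np.float64(9.26), 'xor px', np.float64(690.6), 'of', np.float64(1680.453125))
w1 (array([0.617 , 0.2272]), np.float64(9.54), 'xor px', np.float64(202.0), 'of', np.float64(19805.203125))
```

```bash
sed -i 's/    n,lab,s/    m=cv2.morphologyEx(m,cv2.MORPH_CLOSE,np.ones((5,5),np.uint8))\n    n,lab,s/' padfit.py
python3 - <<'E'
from padfit import *
x0=[.618,.228,.17]
for c,f in [('scene','scene0.png'),('side','side0.png')]:
    p=imaging.read_camera(c)
    r=[243,174,345,249] if c=='scene' else [238,202,337,253]
    for thr in(50,70,90):print(f,fit(p,view(p),cv2.imread('pics/'+f),r,x0,thr=thr))
p=imaging.read_camera('wrist')
a=np.radians(7.64)/2
V=view(p,dict(eef_pos=np.array([0.4567,0.1998,0.2314]),tool_rot=np.array([0,np.cos(a),np.sin(a),0])))
for thr in(50,70,90):print('w1',fit(p,V,cv2.imread('pics/w1.png'),[352,42,471,241],x0,thr=thr))
# cover check with same camera w2 style: handle known
E
```

```text
scene0.png (array([0.6152, 0.2247]), np.float64(9.61), 'xor px', np.float64(86.4), 'of', np.float64(3736.890625))
scene0.png (array([0.6145, 0.2245]), np.float64(9.64), 'xor px', np.float64(136.1), 'of', np.float64(3801.390625))
scene0.png (array([0.6137, 0.2236]), np.float64(9.39), 'xor px', np.float64(604.5), 'of', np.float64(4303.265625))
side0.png (array([0.6136, 0.2254]), np.float64(9.88), 'xor px', np.float64(71.4), 'of', np.float64(2408.078125))
side0.png (array([0.6132, 0.2253]), np.float64(9.37), 'xor px', np.float64(99.6), 'of', np.float64(2462.078125))
side0.png (array([0.6128, 0.2241]), np.float64(9.68), 'xor px', np.float64(156.1), 'of', np.float64(2535.078125))
w1 (array([0.617 , 0.2271]), np.float64(9.51), 'xor px', np.float64(286.6), 'of', np.float64(19696.515625))
w1 (array([0.617 , 0.2274]), np.float64(9.53), 'xor px', np.float64(164.7), 'of', np.float64(19885.328125))
w1 (array([0.6171, 0.2276]), np.float64(9.57), 'xor px', np.float64(171.5), 'of', np.float64(20042.890625))
```

Emit:
apply_moves(moves="1 -0.04 0.08 0 0 0 0;1 -0.08 0.16 0 0 0 0;1 -0.1 0.19 0 0 0 0;1 -0.1 0.19 0 0 0 0;1 -0.1 0.19 0 0 0 0;1 -0.1 0.19 0 0 0 0;1 -0.09 0.16 0 0 0 0;1 -0.064 0.11 0 0 0 0;1 -0.02 0.054 0 0 0 0;1 0 0 0 0 0 -0.5;1 0 0 0 0 0 0")

```text
t: 21.42
eef_pos: [0.6166, 0.2261, 0.1429]
tool_rot: [-0.0, 0.645, 0.764, -0.0]
contact_force: [-0.7, 0.8, -4.2]
gripper_width: 0.127
```

Run:
```python
from h import *
o=st();print(o['torque'])
for c in ['scene','wrist','side']:
    p=imaging.read_camera(c);V=view(p,o);save(p,c+'15.png')
```

```text
t 21.42 pos [0.6166 0.2261 0.1429] toolx deg 99.6 z [-0.001 -0.    -1.   ] F [-0.7  0.8 -4.2] w 0.127 q [-0.28  0.55 -0.23  1.67  0.14  0.95  1.17]
[-0.00484548  0.02054843 -0.02834742]
```

View pics/scene15.png

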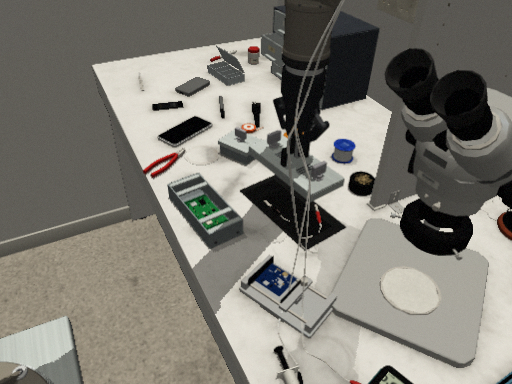

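View pics/wrist15.png

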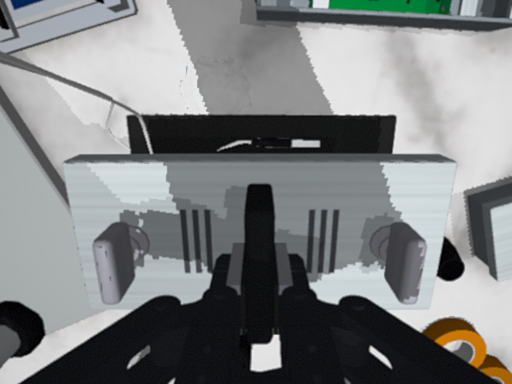

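Emit:
apply_moves(moves="1 0 0 0.08 0 0 0;1 0 0 0.13 0 0 0;1 0 0 0.15 0 0 0;1 0 0 0.15 0 0 0;1 0 0 0.13 0 0 0;1 0 0 0.09 0 0 0;1 0 0 0.05 0 0 0;1 0 0 0 0 0 0;1 0 0 0 0 0 0")

```text
t: 22.32
eef_pos: [0.6164, 0.2266, 0.0499]
tool_rot: [-0.0, 0.646, 0.764, 0.0]
contact_force: [0.4, 0.5, -3.5]
gripper_width: 0.125
```

Run:
```python
from h import *
o=st();print(o['torque'])
c0=np.array([.6163,.2263])
from math import *
def rect(cx,cy,yaw,a,b,z):
    return [[cx+cos(yaw)*x-sin(yaw)*y,cy+sin(yaw)*x+cos(yaw)*y,z] for x,y in[(-a,-b),(a,-b),(a,b),(-a,b)]]
for c in ['scene','wrist','side']:
    p=imaging.read_camera(c);V=view(p,o);save(p,c+'16.png');im=p['image'][:,:,::-1].copy()
    im=cv2.resize(im,None,fx=5,fy=5,interpolation=cv2.INTER_CUBIC)
    for R4,col in [(rect(.6163,.2263,radians(9.6),.056,.111,.004),(0,255,0)),(rect(o['eef_pos'][0]-.001,o['eef_pos'][1],radians(9.7),.042,.095,o['eef_pos'][2]-.0576+.043),(0,0,255))]:
        u=(proj(p,V,R4)*5+2).astype(int);cv2.polylines(im,[u],True,col,1,cv2.LINE_AA)
    if c=='scene': im=im[160*5:255*5,230*5:360*5]
    elif c=='side': im=im[190*5:265*5,225*5:350*5]
    else: im=cv2.resize(im,(640,480),interpolation=cv2.INTER_AREA)
    print(im.shape);cv2.imwrite('pics/%s16c.png'%c,im)
```

```text
t 22.32 pos [0.6164 0.2266 0.0499] toolx deg 99.57 z [ 0.  0. -1.] F [ 0.4  0.5 -3.5] w 0.125 q [-0.3   0.66 -0.21  1.72  0.18  0.78  1.15]
[0.0427457  0.00787057 0.01316431]
(475, 650, 3)
(480, 640, 3)
(375, 625, 3)
```

View pics/scene16c.png

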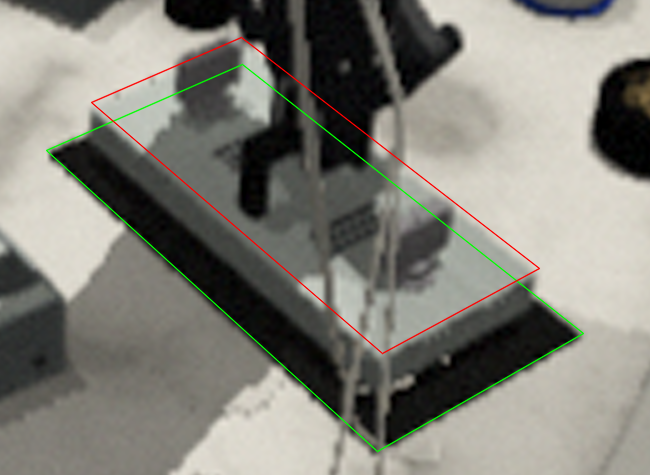

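View pics/wrist16c.png

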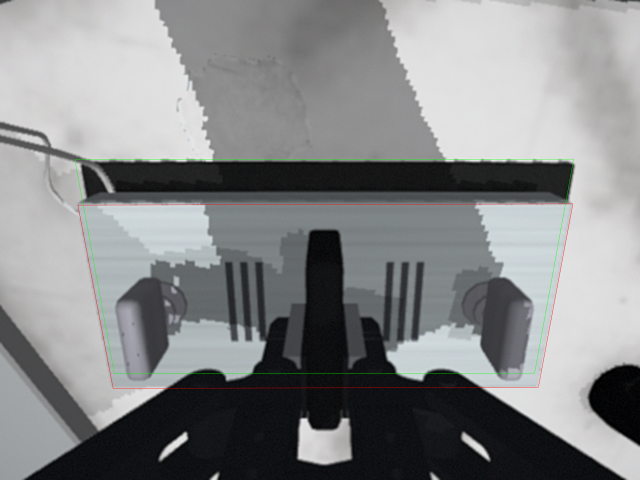

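View pics/side16c.png

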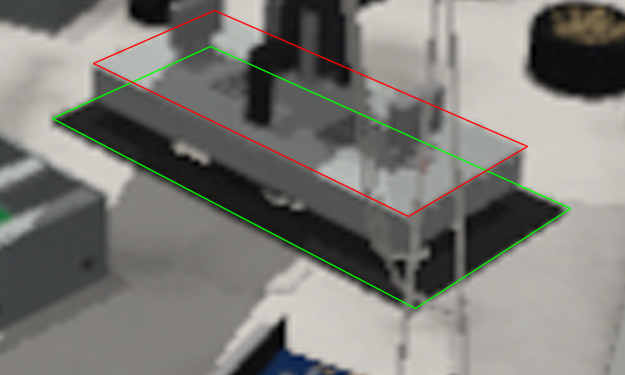

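Emit:
apply_moves(moves="1 0 0 0.03 0 0 0;1 0 0 0.03 0 0 0;1 0 0 0.02 0 0 0;1 0 0 0.015 0 0 0;1 0 0 0 0 0 0;1 0 0 0 0 0 0")

```text
t: 22.97
eef_pos: [0.6162, 0.2264, 0.0382]
tool_rot: [-0.0, 0.646, 0.764, -0.0]
contact_force: [0.8, 0.5, -2.9]
gripper_width: 0.122
```

Run:
```python
from h import *
o=st();print(o['torque'])
```

```text
t 22.97 pos [0.6162 0.2264 0.0382] toolx deg 99.57 z [-0. -0. -1.] F [ 0.8  0.5 -2.9] w 0.122 q [-0.3   0.67 -0.2   1.72  0.18  0.76  1.14]
[-0.02972416 -0.02158721  0.01307723]
```

Emit:
apply_moves(moves="1 0 0 0.006 0 0 0;1 0 0 0.006 0 0 0;1 0 0 0 0 0 0;1 0 0 0 0 0 0")

```text
t: 23.3
eef_pos: [0.6164, 0.2265, 0.0376]
tool_rot: [0.0, 0.646, 0.764, 0.0]
contact_force: [-3.3, -0.9, 5.4]
gripper_width: 0.13
```

Run:
```python
from h import *
o=st();print(o['torque'])
p=imaging.read_camera('side');im=p['image'][190:265,225:350,::-1];cv2.imwrite('pics/side17c.png',cv2.resize(im,None,fx=6,fy=6,interpolation=cv2.INTER_CUBIC))
```

```text
t 23.3 pos [0.6164 0.2265 0.0376] toolx deg 99.57 z [ 0.  0. -1.] F [-3.3 -0.9  5.4] w 0.13 q [-0.3   0.67 -0.2   1.72  0.18  0.76  1.14]
[-0.2868468   0.58689845  0.00392853]
```

View pics/side17c.png

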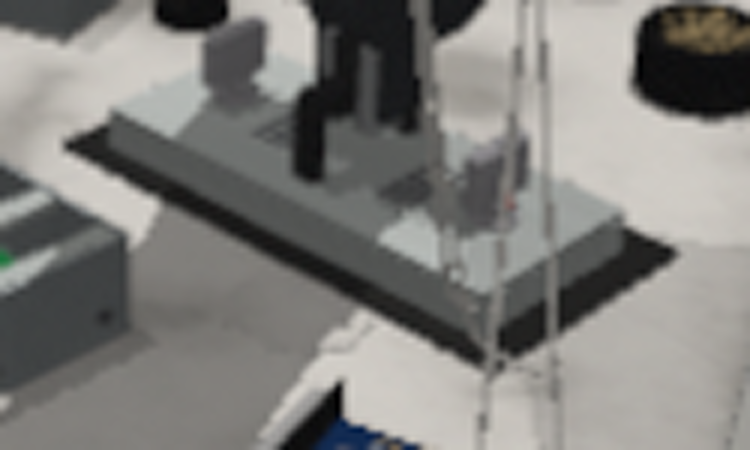

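Down (contact +8 N relative). Release by part-opening, then rise.

Emit:
apply_moves(moves="0.5 0 0 0 0 0 0;0.2 0 0 0 0 0 0;0.2 0 0 0 0 0 0;0.2 0 0 0 0 0 0;0.2 0 0 -0.08 0 0 0;0.2 0 0 -0.15 0 0 0;0.2 0 0 -0.25 0 0 0;0.2 0 0 -0.25 0 0 0;0.2 0 0 -0.25 0 0 0;0.2 0 0 -0.25 0 0 0;0.2 0 0 -0.2 0 0 0;0.2 0 0 0 0 0 0")

```text
t: 24.35
eef_pos: [0.6192, 0.2279, 0.2156]
tool_rot: [0.002, 0.646, 0.764, 0.005]
contact_force: [1.3, 0.1, 0.9]
gripper_width: 0.4
```

Run:
```python
from padfit import *
from math import *
o=st()
def rect(cx,cy,yaw,a,b,z):
    return [[cx+cos(yaw)*x-sin(yaw)*y,cy+sin(yaw)*x+cos(yaw)*y,z] for x,y in[(-a,-b),(a,-b),(a,b),(-a,b)]]
p=imaging.read_camera('wrist');V=view(p,o);save(p,'w18.png');im=cv2.imread('pics/w18.png')
for n in ['cover','pad']:
    for r in nets.outline_of(p,n)[:1]: print(n,r['score'],r['rect'],fitrect(p,V,r['region'],0,0,.004 if n=='pad' else .023))
for r in nets.spot_point(p,'cover_handle'): print(onz(p,V,r['location'],.055))
im=cv2.resize(im,None,fx=1.5,fy=1.5,interpolation=cv2.INTER_CUBIC)
for R4,col in [(rect(.6163,.2263,radians(9.6),.056,.111,.004),(0,255,0)),(rect(.6154,.2265,radians(9.7),.042,.095,.023),(0,0,255))]:
    cv2.polylines(im,[(proj(p,V,R4)*1.5).astype(int)],True,col,1,cv2.LINE_AA)
cv2.imwrite('pics/w18c.png',im)
```

```text
t 24.35 pos [0.6192 0.2279 0.2156] toolx deg 99.56 z [ 0.01   0.004 -1.   ] F [1.3 0.1 0.9] w 0.4 q [-0.28  0.47 -0.24  1.61  0.12  1.07  1.19]
cover 0.77 [160.4, 112.7, 357.9, 197.7] (((615.0772705078125, 225.92721557617188), (87.3084945678711, 189.5306396484375), 9.511711120605469), array([0.61246821, 0.2254431 ]))
pad 0.64 [148.9, 102.0, 367.1, 204.8] (((618.1072998046875, 228.02053833007812), (113.09654235839844, 222.1785430908203), 9.247092247009277), array([0.61069423, 0.23253283]))
[0.61372142 0.22858427 0.055     ]
```

View pics/w18c.png

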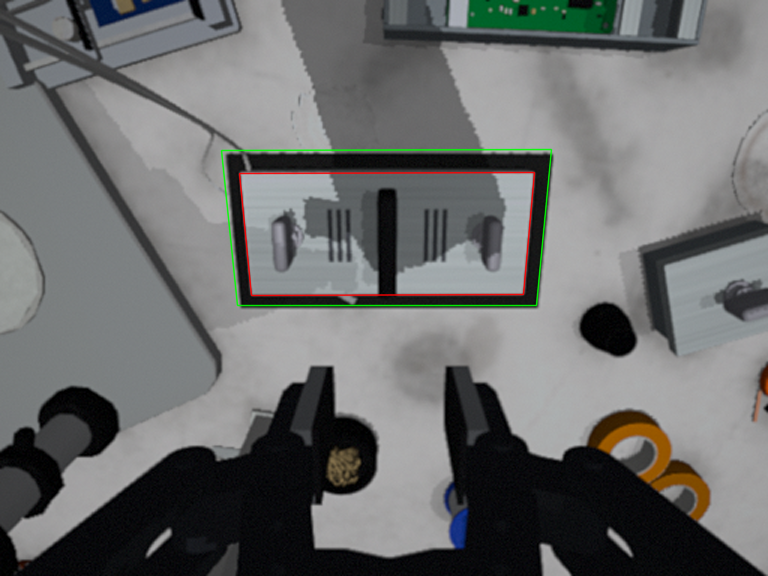

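Run:
```python
from padfit import *
from math import *
o=bot.get_obs();p=imaging.read_camera('wrist');V=view(p,o);save(p,'w19.png');im=cv2.imread('pics/w19.png')
print(p['fx'])
for thr in(40,50,60):print('pad',fit(p,V,im,[149,102,367,205],[.617,.227,.167],thr=thr))
g=cv2.cvtColor(im,cv2.COLOR_BGR2GRAY).astype(int)
for c in (175,200,240,275,300,340): print(c,'rows100-120',g[98:122,c].tolist(),'rows190-210',g[190:210,c].tolist())
for r in (125,150,180): print(r,'L',g[r,148:172].tolist(),'R',g[r,345:372].tolist())
for x in (.573,.574,.575,.655,.656,.657,.658): print(x,proj(p,V,[[x,.2265+.03,.023],[x,.2265-.03,.023]]).round(1).tolist())
```

```text
340.9095054997414
pad (array([0.6179, 0.2288]), np.float64(9.31), 'xor px', np.float64(639.3), 'of', np.float64(21641.453125))
pad (array([0.6178, 0.2287]), np.float64(9.46), 'xor px', np.float64(563.1), 'of', np.float64(21724.140625))
pad (array([0.6178, 0.228 ]), np.float64(9.48), 'xor px', np.float64(499.0), 'of', np.float64(21799.015625))
175 rows100-120 [166, 167, 164, 163, 161, 161, 161, 159, 159, 155, 119, 58, 18, 22, 23, 25, 22, 25, 21, 25, 17, 27, 45, 76] rows190-210 [147, 146, 146, 144, 141, 144, 148, 146, 146, 148, 145, 145, 146, 145, 126, 63, 14, 16, 19, 20]
200 rows100-120 [170, 167, 172, 169, 163, 161, 168, 170, 172, 167, 118, 50, 15, 21, 26, 19, 22, 25, 22, 20, 21, 28, 59, 97] rows190-210 [147, 145, 146, 146, 143, 145, 147, 147, 147, 148, 147, 144, 148, 156, 140, 71, 20, 21, 23, 25]
240 rows100-120 [105, 105, 104, 103, 102, 102, 101, 102, 102, 103, 94, 45, 6, 13, 11, 13, 4, 15, 9, 12, 13, 29, 55, 70] rows190-210 [147, 153, 155, 155, 152, 154, 158, 165, 165, 169, 168, 165, 164, 165, 143, 69, 15, 19, 19, 22]
275 rows100-120 [106, 106, 106, 106, 106, 106, 106, 103, 106, 1
[... 941 characters left out ...]
, 18, 83, 159, 174, 173, 171, 170, 170, 170, 170, 170] R [176, 174, 176, 174, 175, 177, 175, 174, 176, 176, 173, 152, 97, 40, 16, 20, 22, 22, 21, 20, 24, 19, 43, 105, 156, 173, 172]
180 L [149, 150, 151, 151, 149, 150, 151, 153, 146, 94, 35, 16, 20, 16, 19, 14, 27, 87, 144, 151, 146, 146, 148, 147] R [169, 169, 169, 170, 168, 171, 171, 170, 166, 126, 54, 13, 22, 22, 25, 23, 25, 19, 18, 50, 113, 159, 173, 173, 172, 173, 172]
0.573 [[298.3, 127.8], [236.2, 117.2]]
0.574 [[298.1, 128.8], [236.0, 118.2]]
0.575 [[297.9, 129.8], [235.9, 119.3]]
0.655 [[282.3, 207.0], [224.5, 197.8]]
0.656 [[282.1, 207.9], [224.4, 198.7]]
0.657 [[282.0, 208.8], [224.2, 199.7]]
0.658 [[281.8, 209.7], [224.1, 200.6]]
```

Run:
```python
from h import *
o=bot.get_obs();p=imaging.read_camera('wrist');V=view(p,o);g=cv2.cvtColor(p['image'],cv2.COLOR_RGB2GRAY).astype(int)
for c in(175,275,340):print(g[203:218,c].tolist())
a=np.radians(9.55);ex=np.array([np.cos(a),np.sin(a)]);ey=np.array([-np.sin(a),np.cos(a)])
f=lambda u,v,z,e:round(float(onz(p,V,(u,v),z)[:2]@e)*1000,1)
for c in (200,275,300): print('x:',c,'padtop',f(c,108.7,.004,ex),'lip',f(c,119.2,.004,ex),f(c,120.8,.023,ex),'plate bot',f(c,204.6,.023,ex))
for r,P,C,C2,P2 in((125,151.9,159.9,359.1,370.2),(150,154.0,161.9,357.0,367.9),(180,157.1,164.9,354.2,365.0)):
    print('y:',f(P,r,.004,ey),f(C,r,.023,ey),f(C2,r,.023,ey),f(P2,r,.004,ey))
```

```text
[147, 131, 80, 28, 17, 20, 21, 17, 19, 34, 77, 129, 153, 160, 163]
[164, 147, 88, 30, 19, 22, 24, 23, 22, 27, 66, 126, 166, 173, 171]
[168, 147, 86, 28, 21, 21, 23, 23, 23, 16, 51, 116, 168, 175, 173]
x: 200 padtop 590.9 lip 601.2 600.7 plate bot 685.4
x: 275 padtop 591.0 lip 601.3 600.8 plate bot 685.4
x: 300 padtop 591.0 lip 601.3 600.7 plate bot 685.4
y: 12.0 25.6 215.7 232.5
y: 11.7 25.5 215.8 232.6
y: 12.0 25.8 215.7 232.7
```

Emit:
apply_moves(moves="0.2 0 -0.1 0 0 0 0;0.2 0 0 0 0 0 0;0.2 0 0 0 0 0 0")

```text
t: 24.9
eef_pos: [0.6039, 0.2243, 0.2077]
tool_rot: [-0.0, 0.645, 0.764, -0.001]
contact_force: [-0.3, -0.2, 1.0]
gripper_width: 0.4
```

```bash
cat > edge.py <<'E'
from h import *
def edges(p,V,yaw,c0):
    # profile along cover axes via sampling: returns crossing positions in mm rel to c0
    g=cv2.GaussianBlur(cv2.cvtColor(p['image'],cv2.COLOR_RGB2GRAY),(0,0),.5).astype(np.float32)
    ex=np.array([np.cos(yaw),np.sin(yaw)]);ey=np.array([-np.sin(yaw),np.cos(yaw)])
    s=np.arange(-.075,.0751,.0005);out={}
    def prof(e,f,offs,z,s):
        pr=[]
        for of in offs:
            P=np.array([[*(c0+e*t+f*of),z] for t in s]);u=proj(p,V,P).astype(np.float32)
            pr.append(cv2.remap(g,u[:,0],u[:,1],cv2.INTER_LINEAR)[:,0])
        return np.median(pr,0)
    def big(pr,s,lo,hi,sign):
        d=np.gradient(pr)*sign;k=(s>=lo)&(s<=hi);d=np.where(k,np.maximum(d,0),0)
        i=d.argmax();w=slice(max(i-5,0),i+6);return round(float((d[w]*s[w]).sum()/d[w].sum()*1000),1)
    ox=[-.045,-.04,-.03,.03,.04,.045];oy=[-.03,-.025,-.02,.02,.025,.03]
    a=prof(ex,ey,ox,.004,s);b=prof(ex,ey,ox,.023,s)
    print('x pad',big(a,s,-.068,-.05,-1),big(a,s,.05,.068,1),'cover plate(+x edge)',big(b,s,.034,.05,-1),'(-x)',big(b,s,-.05,-.034,1))
    s2=np.arange(-.13,.1301,.0005)
    a=prof(ey,ex,oy,.004,s2);b=prof(ey,ex,oy,.023,s2)
    print('y pad',big(a,s2,-.122,-.103,-1),big(a,s2,.103,.122,1),'cover',big(b,s2,-.103,-.087,1),big(b,s2,.087,.103,-1))
E
python3 - <<'E'
from edge import *
o=st()
for c in['wrist','scene','side']:
    p=imaging.read_camera(c);V=view(p,o);save(p,c+'20.png');print(c);edges(p,V,np.radians(9.55),np.array([.6165,.2270]))
E
```

```text
t 24.9 pos [0.6039 0.2243 0.2077] toolx deg 99.6 z [-0.002 -0.001 -1.   ] F [-0.3 -0.2  1. ] w 0.4 q [-0.28  0.46 -0.24  1.64  0.12  1.05  1.19]
wrist
x pad -54.3 57.0 cover plate(+x edge) 40.3 (-x) -46.0
y pad -109.6 111.3 cover -95.9 94.4
scene
x pad -57.9 64.3 cover plate(+x edge) 34.7 (-x) -46.2
y pad -112.5 115.5 cover -96.9 87.0
side
x pad -58.7 53.5 cover plate(+x edge) 37.3 (-x) -46.6
y pad -112.1 111.9 cover -96.3 nanedge.py:15: RuntimeWarning: invalid value encountered in scalar divide
  i=d.argmax();w=slice(max(i-5,0),i+6);return round(float((d[w]*s[w]).sum()/d[w].sum()*1000),1)
```

Emit:
apply_moves(moves="0.2 0 0.106 0.1 0 0 0;0.2 0 0 0.2 0 0 0;0.2 0 0 0.23 0 0 0;0.2 0 0 0.23 0 0 0;0.2 0 0 0.2 0 0 0;0.2 0 0 0.15 0 0 0;0.2 0 0 0.1 0 0 0;0.2 0 0 0 0 0 0;0.2 0 0 0 0 0 0")

```text
t: 25.8
eef_pos: [0.6172, 0.2266, 0.0632]
tool_rot: [-0.0, 0.646, 0.764, -0.0]
contact_force: [-0.1, -0.3, 0.6]
gripper_width: 0.399
```

Run:
```python
from h import *
o=st();p=imaging.read_camera('wrist');save(p,'w21.png')
```

```text
t 25.8 pos [0.6172 0.2266 0.0632] toolx deg 99.57 z [-0. -0. -1.] F [-0.1 -0.3  0.6] w 0.399 q [-0.3   0.64 -0.21  1.71  0.18  0.81  1.15]
```

View pics/w21.png

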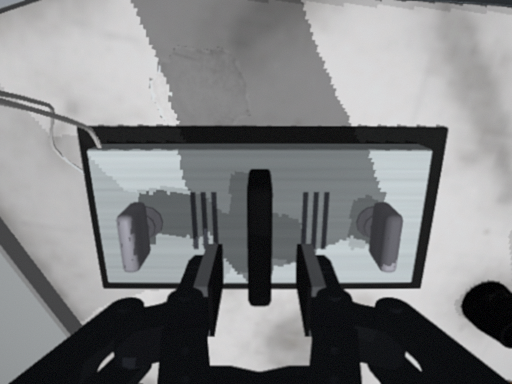

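Emit:
apply_moves(moves="0.2 0 0 0.1 0 0 0;0.2 0 0 0.07 0 0 0;0.2 0 0 0.03 0 0 0;0.2 0 0 0 0 0 0;0.6 0 0 0 0 0 0;1 0 0 0 0 0 0;1 0 0 0 0 0 0;1 0 0 0 0 0 0;1 0 0 0 0 0 0", force=60)

```text
t: 26.6
eef_pos: [0.6173, 0.2267, 0.0397]
tool_rot: [0.0, 0.646, 0.764, 0.0]
contact_force: [-1.0, -0.7, 1.3]
gripper_width: 0.123
```

Emit:
apply_moves(moves="1 0 0 -0.04 0 0 0;1 0 0 -0.03 0 0 0;1 0 0 0 0 0 0;1 0.012 0.026 0 0 0 0;1 0 0 0 0 0 0;1 0 0 0 0 0 0")

```text
t: 27.1
eef_pos: [0.6199, 0.2286, 0.0475]
tool_rot: [-0.0, 0.646, 0.764, -0.0]
contact_force: [-0.2, -0.5, -3.0]
gripper_width: 0.125
```

Run:
```python
from h import *
o=st();print(o['torque'])
```

```text
t 27.1 pos [0.6199 0.2286 0.0475] toolx deg 99.57 z [-0.  0. -1.] F [-0.2 -0.5 -3. ] w 0.125 q [-0.3   0.67 -0.21  1.71  0.18  0.78  1.14]
[-0.04637685  0.02337917  0.03141806]
```

Emit:
apply_moves(moves="1 0 0 0.03 0 0 0;1 0 0 0.02 0 0 0;1 0 0 0.01 0 0 0;1 0 0 0.007 0 0 0;1 0 0 0 0 0 0;1 0 0 0 0 0 0")

```text
t: 27.6
eef_pos: [0.6198, 0.2285, 0.0397]
tool_rot: [-0.0, 0.646, 0.764, -0.0]
contact_force: [-0.9, 0.0, -1.0]
gripper_width: 0.127
```

Run:
```python
from h import *
o=st();print(o['torque'])
```

```text
t 27.6 pos [0.6198 0.2285 0.0397] toolx deg 99.58 z [-0. -0. -1.] F [-0.9  0.  -1. ] w 0.127 q [-0.3   0.68 -0.21  1.71  0.18  0.77  1.14]
[-0.09131613  0.18406557  0.01964705]
```

Just touching; down 0.5 mm more, then release and rise.

Emit:
apply_moves(moves="1 0 0 0.004 0 0 0;1 0 0 0 0 0 0;1 0 0 0 0 0 0")

```text
t: 27.85
eef_pos: [0.6198, 0.2284, 0.0397]
tool_rot: [0.0, 0.646, 0.764, -0.0]
contact_force: [-3.9, -1.7, 5.7]
gripper_width: 0.127
```

Emit:
apply_moves(moves="0.5 0 0 0 0 0 0;0.2 0 0 0 0 0 0;0.2 0 0 0 0 0 0;0.2 0 0 0 0 0 0;0.2 0 0 -0.08 0 0 0;0.2 0 0 -0.15 0 0 0;0.2 0 0 -0.25 0 0 0;0.2 0 0 -0.25 0 0 0;0.2 0 0 -0.25 0 0 0;0.2 0 -0.1 -0.25 0 0 0;0.2 0 0 -0.15 0 0 0;0.2 0 0 0 0 0 0")

```text
t: 28.85
eef_pos: [0.6102, 0.2279, 0.211]
tool_rot: [0.002, 0.646, 0.764, 0.004]
contact_force: [-0.3, 0.7, 0.2]
gripper_width: 0.4
```

Emit:
apply_moves(moves="0.2 0 0 0 0 0 0;0.2 0 0 0 0 0 0;0.2 0 0 0 0 0 0")

```text
t: 29.1
eef_pos: [0.6073, 0.2261, 0.2034]
tool_rot: [-0.001, 0.646, 0.764, -0.001]
contact_force: [-0.7, 0.0, -0.6]
gripper_width: 0.4
```

Run:
```python
from edge import *
o=st()
for c in['wrist','scene','side']:
    p=imaging.read_camera(c);V=view(p,o);save(p,c+'22.png');print(c);edges(p,V,np.radians(9.55),np.array([.6165,.2270]))
```

```text
t 29.1 pos [0.6073 0.2261 0.2034] toolx deg 99.57 z [-0.002 -0.001 -1.   ] F [-0.7  0.  -0.6] w 0.4 q [-0.28  0.47 -0.24  1.64  0.12  1.05  1.18]
wrist
x pad -54.1 57.1 cover plate(+x edge) 43.5 (-x) -41.2
y pad -109.6 111.3 cover -94.5 95.8
scene
x pad -57.6 66.1 cover plate(+x edge) 34.7 (-x) -43.0
y pad -112.5 111.7 cover -96.0 nan
side
x pad -58.6 67.3 cover plate(+x edge) 38.3 (-x) -43.6
y pad -112.1 114.0 cover -94.8 89.0edge.py:15: RuntimeWarning: invalid value encountered in scalar divide
  i=d.argmax();w=slice(max(i-5,0),i+6);return round(float((d[w]*s[w]).sum()/d[w].sum()*1000),1)
```

View pics/wrist22.png

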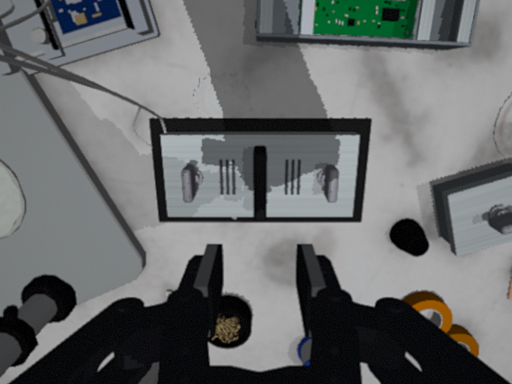

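View pics/scene22.png

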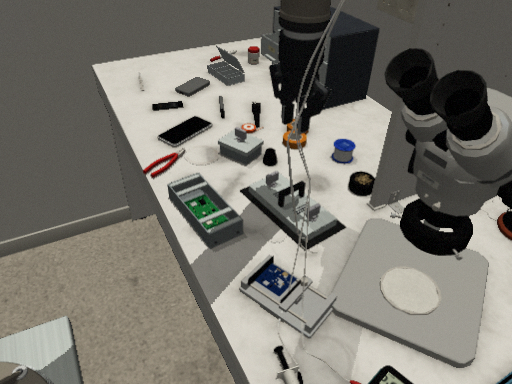

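```bash
python3 -c "
from h import *
st();print(bot.hand_in())"
```

```text
t 29.25 pos [0.6075 0.2263 0.2035] toolx deg 99.57 z [-0.002 -0.001 -1.   ] F [ 0.5 -0.2  0.1] w 0.398 q [-0.28  0.47 -0.24  1.64  0.12  1.05  1.18]
the job is handed in; nothing more can be done
None
```

The cover is on the pad, right way up and released, and I handed the job in at about 29 s of the 58 s allowed.

- **Thumbscrews:** I turned the left one first, then the right, each anticlockwise until the torque rose to about 0.7 N m at its stop. The cover stayed on the box throughout. The pictures show both wings lying across the cover.
- **Cover:** I lifted it straight up by the handle and lowered it onto the pad. The first placing was about 3 mm off in x and 1.5 mm off in y, so I gripped it again, lifted it a few millimetres, shifted it and set it down again.
- **Last checks:** In the wrist camera the cover is within about 1 mm of the pad's centre and lined up with it. The gripper is clear and touching nothing.
- **Disagreement:** The scene and side cameras show offsets of a few millimetres. Their view of the far edges is coarse and partly hidden, so I relied on the wrist camera.

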